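# Load the spring scale to its set marker

## Task

Bring the spring scale's load up to its set mark: add red tins and check weights from the bench to the pan, as many as it takes, until the pointer rests between the two jaws of the marker fork. The two red tins look the same but are filled differently, so feel or try their weight, and leave off or take off again whatever would be too much. Leave the white tin on the pan and the marker as it is set, do not drive the pan down onto its stop, stand every piece upright on the pan or on the bench, and do not disturb the other things.

Things in the scene. Friction and masses are not known exactly. Their poses are not given: they have to be found in the camera images.
- pan_center (a point): centre of the upper face of the scale's pan, moving with the pan. The pan is a level steel tray 150 mm (its x) by 230 mm (its y), with a lip 5 mm high and 3 mm thick round its edge. It stays level wherever it is loaded. The axes turn with the scale; z is up. With the pan empty this point is 154 mm above the bench.
- pan (a joint): downward travel of the pan on its spring in m: 0 empty, 0.070 on its stop. Spring 98.1 N/m, so it sinks 1 mm for every 10 g put on; damped, it comes to rest within about 1 s. There is always a combination of tins and check weights that brings the pointer within 3 mm of the middle of the jaws.
- pointer_tip (a point): tip of the pan's flat dark pointer, 2 mm thick, that sticks out of the pan's +y end, near its front (-x) corner, in front of the graduated column; moves with the pan.
- marker (a joint): setting of the marker, in m of pan travel: the pointer is midway between the marker's jaws when joint pan equals this. Set differently at each start (0.046 to 0.0515); to be left as it is.
- marker_mid (a point): the point midway between the two dark jaws (9 mm apart) of the marker fork on the column, beside the pointer's path. The column, 50 mm wide and 10 mm thick, stands at the pan's front left corner, 152 mm to the +y side and 46 mm to the -x side of the pan's centre, and reaches 170 mm above the bench.
- white_tin: white lever-lid sample tin, 68 mm in diameter, 72 mm tall, 195 to 260 g, that stands on the +y half of the pan and stays there; origin at the centre of its underside, z up.
- red_tin_1: red lever-lid sample tin, 55 mm in diameter, 50 mm tall; origin at the centre of its underside, z up its axis. The two red tins look alike, but each is filled to an unknown level and weighs anything from 100 to 220 g, different at each start.
- red_tin_2: red lever-lid sample tin, 55 mm in diameter, 50 mm tall; origin at the centre of its underside, z up its axis. The two red tins look alike, but each is filled to an unknown level and weighs anything from 100 to 220 g, different at each start.
- small_weight: plain metal check weight of 50 g: a round body 20 mm in diameter with a narrower knob on top, 30 mm tall in all; origin at the centre of its underside, z up.
- big_weight: plain metal check weight of 100 g: a round body 24 mm in diameter with a narrower knob on top, 39 mm tall in all; origin at the centre of its underside, z up.
- cabinet_corner (a point): foot of the near left upright corner of the weighing indicator cabinet, a fixed obstacle: a box 320 mm high that reaches from here 280 mm away from the robot and 340 mm to the right, its switches standing 25 mm out of its front face and its door latch 10 mm out of its left face. The red tins stand to the left of it, the check weights in front of it.
- tape: roll of black electrical tape lying flat, 59 mm across, 19 mm high; bystander; origin at the centre of its underside.
- stamp: hand stamp with a dark turned grip, 26x48x68 mm; bystander; origin at the centre of its underside.
- timer: white bench timer with a round dial, 51x62x62 mm; bystander; origin at the centre of its underside.

How it is judged:
At the end, for the whole second after the job is handed in: The pointer is at rest within 4 mm in height of the middle of the marker's jaws; the white tin stands upright on the pan; each red tin and each check weight stands upright either on the pan or on the bench, at rest (z of pointer_tip in the frame of marker_mid between -0.004 and 0.004 m and velocity of joint pan between -0.01 and 0.01 m/s and ((x of red_tin_1 in the frame of pan_center between -0.075 and 0.075 m and y of red_tin_1 in the frame of pan_center between -0.115 and 0.115 m and z of red_tin_1 in the frame of pan_center between -0.006 and 0.006 m) or height (world z) of red_tin_1 between -0.006 and 0.006 m) and angle between each of red_tin_1, red_tin_2, small_weight, big_weight, white_tin's own z axis and vertical below 0.15 rad and linear speed of each of red_tin_1, red_tin_2, small_weight, big_weight below 0.02 m/s and ((x of red_tin_2 in the frame of pan_center between -0.075 and 0.075 m and y of red_tin_2 in the frame of pan_center between -0.115 and 0.115 m and z of red_tin_2 in the frame of pan_center between -0.006 and 0.006 m) or height (world z) of red_tin_2 between -0.006 and 0.006 m) and ((x of small_weight in the frame of pan_center between -0.075 and 0.075 m and y of small_weight in the frame of pan_center between -0.115 and 0.115 m and z of small_weight in the frame of pan_center between -0.006 and 0.006 m) or height (world z) of small_weight between -0.006 and 0.006 m) and ((x of big_weight in the frame of pan_center between -0.075 and 0.075 m and y of big_weight in the frame of pan_center between -0.115 and 0.115 m and z of big_weight in the frame of pan_center between -0.006 and 0.006 m) or height (world z) of big_weight between -0.006 and 0.006 m) and x of white_tin in the frame of pan_center between -0.075 and 0.075 m and y of white_tin in the frame of pan_center between -0.115 and 0.115 m and z of white_tin in the frame of pan_center between -0.006 and 0.006 m); the robot touches nothing.
It fails at once if the pan is driven down onto its stop (travel over 67 mm) (value of joint pan above 0.067 m).
It fails at once if the marker is shifted by more than 3 mm (distance of marker_mid from where it was at the start of the episode above 0.003 m).
It fails at once if the tape, stamp or timer is moved by more than 20 mm (distance of any of tape, stamp, timer from where it was at the start of the episode above 0.02 m).
It also fails if it takes over 72 s, if anything falls off the work surface, if the arm or the gripper's body presses on something with over 40 N, if the wrist force passes 120 N, or if a joint passes its speed limit or range.

## Robot

A 6-joint arm with a two-finger parallel gripper is mounted at the origin on a cart in front of the work surface, level with it; the furniture and walls round the work are solid. World frame = base frame: x ahead of the robot, y to its left, z up, the work surface at z = 0. Lengths are in m, angles in rad, forces in N, time in s.
With the tool pointing down it reaches from about 0.3 to 0.775 m from the base axis. Payload 14.6 kg.
Tool frame: the origin (TCP) lies on the front face of the gripper's body, between the roots of the fingers; the fingertips stand 97 mm ahead of it and the grasp point (between the pads) lies 78 mm ahead of it; z points along the fingers, y is the direction in which the jaws open and shut (so a half turn about z gives the same grasp; the last joint's range is limited). The gripper opens to 94 mm and grips with 3 to 60 N. Pads are 16 mm wide; open, the fingers measure 119 mm over their backs; the gripper's body (75 mm by 177 mm) begins 78 mm behind the grasp point.
Start: joints at [-1.337, 0.3, 1.521, -0, 1.321, -0.067], TCP at [0.163, -0.525, 0.303] pointing down, gripper open.
Joint ranges: [-3.03, 3.03], [-0.79, 2.21], [0.23, 2.52], [-1.04, 4.18], [0, 3.07], [-2.55, 2.55]. Speed limits (rad/s): [2.22, 2.22, 2.57, 3.14, 3.14, 3.14].

## Interface

Orientations are given as [roll, pitch, yaw] about the fixed x, y, z axes, in that order (R = Rz(yaw) Ry(pitch) Rx(roll)).
In Python, from station import ctrl gives the robot as it stands. The module is installed in compiled form; this text tells all that it offers.
- The arm moves only by the shell command python3 -m pendant 'ROWS' [FORCE]. ROWS is JSON, a list of rows, each an object of numbers: "rx", "ry", "rz": the turn, a rotation vector about the tool's x, y, z each as a share of 4 degrees, from -1 to 1; "tx", "ty", "tz": the shift along the tool's x, y, z each as a share of 0.04 m, from -1 to 1; "grip": the gripper command: -1 is fully open, 1 is shut, values between are in proportion. A call has 1 to 8 rows; each row shifts and turns the pose as measured when the row begins, along the tool's axes as they then stand; what a row does not reach is not made up. A row lasts 1/12 s, in which the tool goes at most 41.7 mm and 7.16 degrees, less where a joint would pass 70% of its speed; a pose out of reach is approached as far as the arm can. A call with a number of a shift or a turn outside -1 to 1 is refused whole. A call with a gripper value outside its range is refused whole. The fingers move at their own pace and stop on an object; FORCE is the grip in N (left out, the last holds). Time passes only in rows, so rows that do not move let the fingers close. It gives the time, the measured TCP pose, the force and the opening at its end, in the units of the state.
- ctrl.get_obs(): the state, without advancing time (a new reading comes with each control period).
- ctrl.camera(name): name is "scene" or "top"; returns a dict with "pixels" (480x640x3 uint8, blue, green, red), "fx", "fy", "cx", "cy" (pixels), "world_from_camera" (4x4, takes a point from camera to world coordinates). Camera axes: x right, y up, looking along -z (the intrinsics and any distortion apply to the point x, -y, -z); pixel columns grow to the right and rows downward; lengths in m; the calibration is good to about 2 mm. A picture is of the moment at which its call begins. There is no depth.
- ctrl.hand_in(): hands the job in, once; it reports no verdict.
The state is a dict: "time_s": time; "qpos": joint angles; "joint_vel": joint speeds; "tau": joint torques, N m; "ee_pos": TCP position; "eef_rot": TCP orientation; "force": force on the tool from outside, world axes, zero at the start; "moment": the same for the moment, N m; "grip_width": finger opening in m.
Only numpy, scipy, OpenCV 4.12 (cv2) and the standard library are available. Lean on these libraries where they do the work, as an engineer would, in place of code of your own. Each camera call takes 0.05 s, during which the arm holds its last target.

## Working session

There is one attempt and no reset: what is moved stays moved. The work goes in short steps, Python scripts to look and compute and a shell command to move; the robot and the scene stay as the last step left them, time stands still between calls to the robot, and variables do not carry over. Pictures are saved under pics/ and viewed, and the job is handed in when it is done.

```bash
mkdir -p pics; cat > h.py <<'E'
import numpy as np,cv2
from station import ctrl
def snap(n,f=None):
    c=ctrl.camera(n); 
    if f: cv2.imwrite('pics/'+f,c['pixels'])
    return c
def ray(c,u,v):
    T=np.array(c['world_from_camera']); d=np.array([(u-c['cx'])/c['fx'],-(v-c['cy'])/c['fy'],-1.]); return T[:3,3],T[:3,:3]@d
def atz(c,u,v,z):
    o,d=ray(c,u,v); return o+d*(z-o[2])/d[2]
def proj(c,p):
    T=np.linalg.inv(np.array(c['world_from_camera'])); q=T[:3,:3]@np.array(p)+T[:3,3]
    return c['cx']+c['fx']*q[0]/-q[2], c['cy']-c['fy']*q[1]/-q[2]
E
python3 - <<'E'
from h import *
np.set_printoptions(precision=4,suppress=True)
for n in('scene','top'):
    c=snap(n,n+'0.png'); print({k:v for k,v in c.items() if k!='pixels'})
print(ctrl.get_obs())
E
```

```text
{'fx': 495.66310003853306, 'fy': 495.66310003853306, 'cx': 320.9851173728521, 'cy': 232.85125211228876, 'world_from_camera': array([[ 0.5625,  0.4022, -0.7224, -0.4712],
       [-0.8268,  0.2701, -0.4934, -0.6476],
       [-0.0033,  0.8748,  0.4845,  0.7708],
       [ 0.    ,  0.    ,  0.    ,  1.    ]])}
{'fx': 482.592566522766, 'fy': 482.592566522766, 'cx': 325.05406441045227, 'cy': 240.1953376150132, 'world_from_camera': array([[ 0.0249,  0.9984, -0.0508,  0.4579],
       [-0.9997,  0.025 ,  0.0019,  0.0253],
       [ 0.0032,  0.0508,  0.9987,  1.2127],
       [ 0.    ,  0.    ,  0.    ,  1.    ]])}
{'time_s': 0.1, 'qpos': array([-1.3366,  0.3004,  1.5215,  0.    ,  1.3207, -0.0666]), 'joint_vel': array([ 0.0005, -0.0019,  0.    , -0.0019,  0.0016,  0.0008]), 'tau': array([  0.0002, -53.2649, -35.3286,   0.0709,   0.0235,  -0.0001]), 'ee_pos': array([ 0.1629, -0.5252,  0.3021]), 'eef_rot': array([-3.1406, -0.0001,  0.3008]), 'force': array([ 0.0877, -0.4391, -0.3939]), 'moment': array([ 0.005 , -0.0062,  0.0335]), 'grip_width': 0.09416540103620201}
```

View pics/scene0.png

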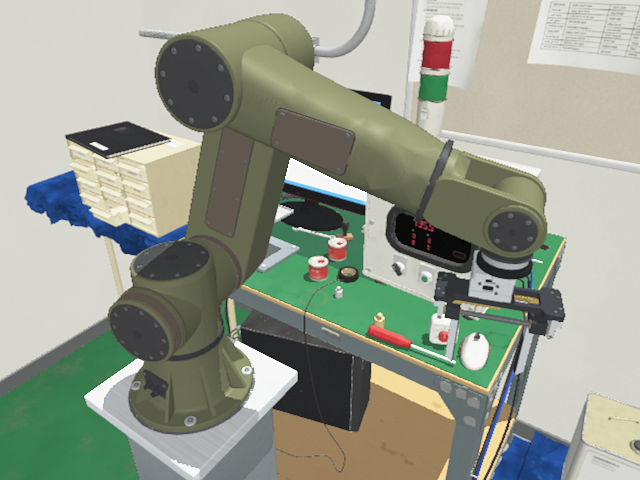

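View pics/top0.png

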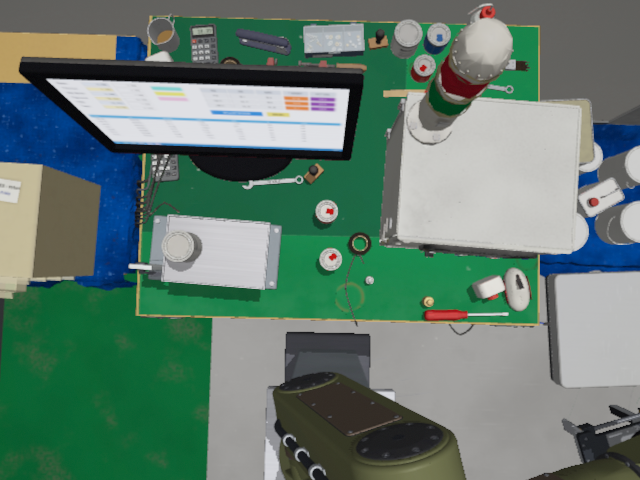

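The top view shows the scale at left (pan about (215,253), white tin (179,247)), the red tins at (326,211) and (330,259), the small weight at (369,281), the brass big weight at (428,301), the tape at (360,243), the stamp at (314,173) and the timer at (488,288). I'll enlarge this.

```bash
python3 - <<'E'
from h import *
a=cv2.imread('pics/top0.png')
cv2.imwrite('pics/a1.png',cv2.resize(a[195:325,120:300],None,fx=4.4,fy=4.4,interpolation=cv2.INTER_CUBIC))
cv2.imwrite('pics/a2.png',cv2.resize(a[190:325,300:450],None,fx=4.4,fy=4.4,interpolation=cv2.INTER_CUBIC))
E
```

```text
(no output)
```

View pics/a1.png

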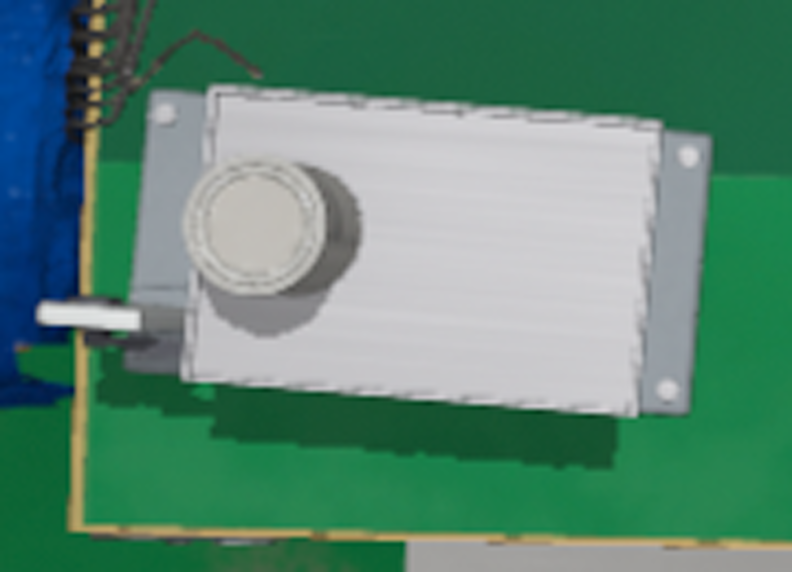

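View pics/a2.png

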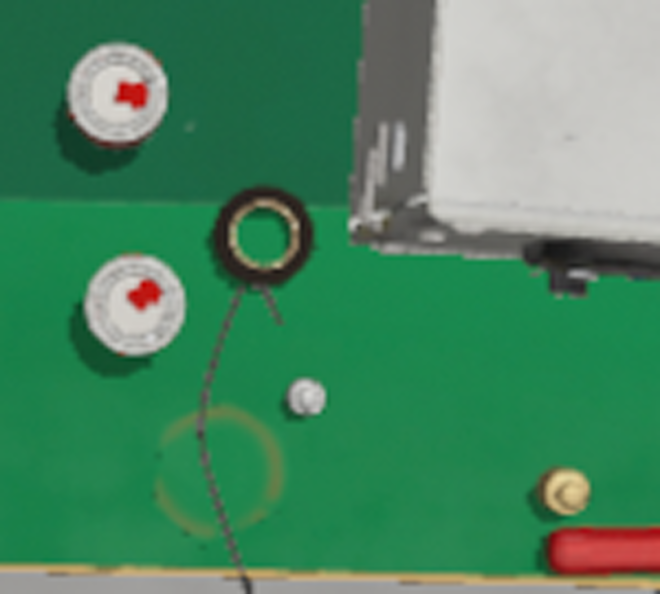

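```bash
cat >> h.py <<'E'
np.set_printoptions(precision=4,suppress=True)
E
python3 - <<'E'
from h import *
c=ctrl.camera('top')
f=lambda u,v,ox,oy:(u/4.4+ox,v/4.4+oy)
P=[atz(c,*f(u,v,120,195),.136) for u,v in [(208,86),(660,122),(637,414),(182,380)]]
print(np.array(P)); m=np.mean(P,0);print('pan',m, 'len',np.linalg.norm(P[0]-P[1]),np.linalg.norm(P[1]-P[2]))
for a,b in((1,0),(2,3)):
  d=P[b]-P[a];print('yaw of +y',np.degrees(np.arctan2(-d[0],d[1])))
print('white',atz(c,*f(255,226,120,195),.131+.072))
print('cab top corner', atz(c,*f(440,215,300,190),.32),'foot',atz(c,*f(355,240,300,190),0))
print('far tin',atz(c,*f(118,92,300,190),.05))
print('near tin',atz(c,*f(135,304,300,190),.05))
print('small',atz(c,*f(308,396,300,190),.03))
print('big',atz(c,*f(570,491,300,190),.039))
print('tape',atz(c,*f(263,236,300,190),.019))
print('column top',[atz(c,*f(u,v,120,195),.17) for u,v in[(38,313),(140,320)]])
print('stamp',atz(c,314,173,.06))
T=np.array(c['world_from_camera'])
E
```

```text
[[0.5614 0.3776 0.136 ]
 [0.5488 0.1473 0.136 ]
 [0.4007 0.1544 0.136 ]
 [0.4121 0.3845 0.136 ]]
pan [0.4807 0.266  0.136 ] len 0.2306270499754327 0.1482963927939651
yaw of +y -3.125763333402329
yaw of +y -2.840178656568553
white [0.4887 0.3306 0.203 ]
cab top corner [ 0.5093 -0.1152  0.32  ] foot [ 0.5122 -0.1173  0.    ]
far tin [0.5882 0.0205 0.05  ]
near tin [0.4719 0.0084 0.05  ]
small [ 0.4235 -0.0893  0.03  ]
big [ 0.3752 -0.2336  0.039 ]
tape [ 0.5123 -0.0632  0.019 ]
column top [array([0.4445, 0.445 , 0.17  ]), array([0.4423, 0.395 , 0.17  ])]
stamp [0.678  0.0537 0.06  ]
```

```bash
python3 - <<'E'
from h import *
a=cv2.imread('pics/scene0.png')
cv2.imwrite('pics/b1.png',cv2.resize(a[190:380,230:500],None,fx=2.9,fy=2.9,interpolation=cv2.INTER_CUBIC))
E
```

```text
(no output)
```

View pics/b1.png

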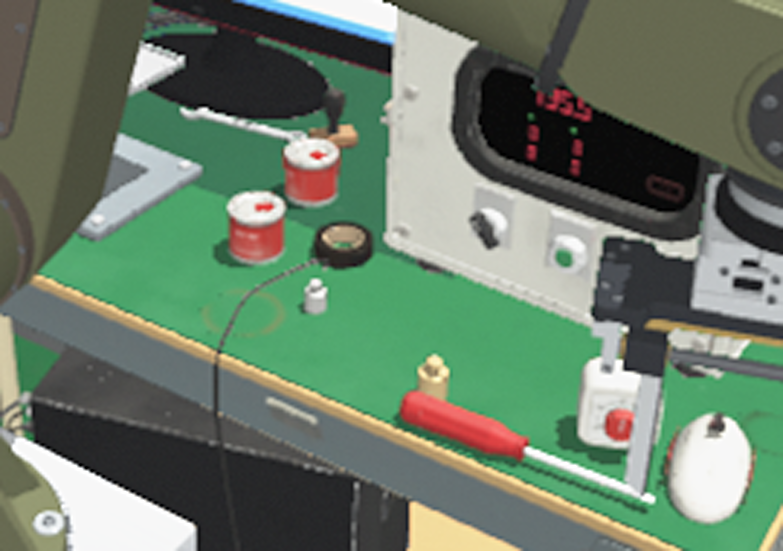

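```bash
python3 - <<'E'
from h import *
c=ctrl.camera('scene')
yd=np.array([.052,.9986,0]);xd=np.array([.9986,-.052,0]);pc=np.array([.4807,.266,0])
for n,p in dict(tip=pc-.046*xd+.145*yd+[0,0,.12],coltop=pc-.046*xd+.152*yd+[0,0,.17],colfoot=pc-.046*xd+.152*yd,panL=pc+.115*yd-.075*xd+[0,0,.13],panR=pc-.115*yd-.075*xd+[0,0,.13]).items(): print(n,p,proj(c,p))
for z in (.12,.13): print(proj(c,pc-.046*xd+.145*yd+[0,0,z]))
E
```

```text
tip [0.4423 0.4132 0.12  ] (np.float64(201.55910536622054), np.float64(204.86158099300425))
coltop [0.4427 0.4202 0.17  ] (np.float64(197.97637311553186), np.float64(189.12312801570837))
colfoot [0.4427 0.4202 0.    ] (np.float64(204.64904672013267), np.float64(238.6693193330161))
panL [0.4118 0.3847 0.13  ] (np.float64(200.3557150328038), np.float64(207.88823731254976))
panR [0.3998 0.1551 0.13  ] (np.float64(257.3135890057288), np.float64(230.4154547964979))
(np.float64(201.55910536622054), np.float64(204.86158099300425))
(np.float64(201.16069009464), np.float64(201.8680154690568))
```

```bash
python3 - <<'E'
from h import *
a=cv2.imread('pics/scene0.png')
cv2.imwrite('pics/b2.png',cv2.resize(a[160:260,150:290],None,fx=5.5,fy=5.5,interpolation=cv2.INTER_CUBIC))
E
```

```text
(no output)
```

View pics/b2.png

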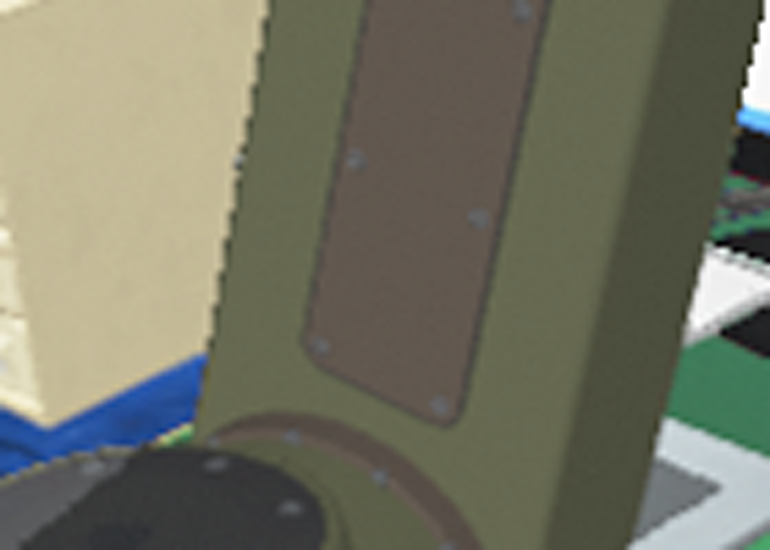

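```bash
cat > plan.py <<'E'
import sys
from h import *
from scipy.spatial.transform import Rotation as R
# plan.py x y z yawdeg : distances in row units from the present pose
def plan(t,yaw):
    o=ctrl.get_obs(); p=np.array(o['ee_pos']); y=o['eef_rot'][2]
    print('at',p,'rpy',np.array(o['eef_rot']),'w %.4f'%o['grip_width'],'t',o['time_s'],'F',o['force'])
    t=np.array(t); dy=np.radians(yaw)-y
    for i in range(8):
        d=t-p; n=max(np.linalg.norm(d)/.039,abs(dy)/np.radians(4),1)
        nn=np.ceil(n-.15) if n>1.1 else 1
        s=d/nn; r=np.clip(dy/nn,-np.radians(4),np.radians(4))
        # mid-row yaw not used: shift is along axes at row start
        tx=s@[np.cos(y),np.sin(y),0]; ty=s@[np.sin(y),-np.cos(y),0]; tz=-s[2]
        print('{"tx":%.2f,"ty":%.2f,"tz":%.2f,"rz":%.2f}'%(tx/.04,ty/.04,tz/.04,-r/np.radians(4)))
        p=p+s; y+=r; dy-=r
        if np.linalg.norm(t-p)<1e-4 and abs(dy)<1e-3: break
plan([float(v) for v in sys.argv[1:4]],float(sys.argv[4]))
E
python3 plan.py .40 -.12 .30 90
```

```text
at [ 0.1629 -0.5252  0.3023] rpy [-3.141  -0.0001  0.3008] w 0.0940 t 0.2 F [ 0.1667 -0.4157  0.2059]
{"tx":0.46,"ty":-0.42,"tz":0.00,"rz":-0.96}
{"tx":0.48,"ty":-0.39,"tz":0.00,"rz":-0.96}
{"tx":0.51,"ty":-0.35,"tz":0.00,"rz":-0.96}
{"tx":0.53,"ty":-0.32,"tz":0.00,"rz":-0.96}
{"tx":0.55,"ty":-0.28,"tz":0.00,"rz":-0.96}
{"tx":0.57,"ty":-0.24,"tz":0.00,"rz":-0.96}
{"tx":0.58,"ty":-0.21,"tz":0.00,"rz":-0.96}
{"tx":0.59,"ty":-0.17,"tz":0.00,"rz":-0.96}
```

```bash
python3 -m pendant '[{"tx":0.46,"ty":-0.42,"rz":-1,"grip":-1},{"tx":0.48,"ty":-0.39,"rz":-1,"grip":-1},{"tx":0.51,"ty":-0.35,"rz":-1,"grip":-1},{"tx":0.53,"ty":-0.32,"rz":-1,"grip":-1},{"tx":0.55,"ty":-0.28,"rz":-1,"grip":-1},{"tx":0.57,"ty":-0.24,"rz":-1,"grip":-1},{"tx":0.58,"ty":-0.21,"rz":-1,"grip":-1},{"tx":0.59,"ty":-0.17,"rz":-1,"grip":-1}]' 8; python3 plan.py .472 .008 .22 90
```

```text
at [ 0.1629 -0.5252  0.3023] rpy [-3.141  -0.0001  0.3008] w 0.0940 t 0.2 F [ 0.1667 -0.4157  0.2059]
{"tx":0.60,"ty":-0.55,"tz":0.11,"rz":-0.96}
{"tx":0.63,"ty":-0.51,"tz":0.11,"rz":-0.96}
{"tx":0.66,"ty":-0.47,"tz":0.11,"rz":-0.96}
{"tx":0.69,"ty":-0.42,"tz":0.11,"rz":-0.96}
{"tx":0.72,"ty":-0.37,"tz":0.11,"rz":-0.96}
{"tx":0.74,"ty":-0.32,"tz":0.11,"rz":-0.96}
{"tx":0.76,"ty":-0.27,"tz":0.11,"rz":-0.96}
{"tx":0.78,"ty":-0.22,"tz":0.11,"rz":-0.96}$[0]: bad value
```

```bash
python3 -m pendant '[{"tx":0.46,"ty":-0.42,"tz":0.0,"rx":0.0,"ry":0.0,"rz":-0.99,"grip":-1.0}]' 8
```

```text
time_s: 0.28
ee_pos: [0.1743, -0.5052, 0.3018]
eef_rot: [-3.141, 0.0, 0.367]
force: [0.7, 0.3, 0.4]
grip_width: 0.0941
```

```bash
python3 -m pendant '[{"tx":0.48,"ty":-0.39,"rz":-1.0,"grip":-1.0},{"tx":0.51,"ty":-0.35,"rz":-1.0,"grip":-1.0},{"tx":0.53,"ty":-0.32,"rz":-1.0,"grip":-1.0},{"tx":0.55,"ty":-0.28,"rz":-1.0,"grip":-1.0},{"tx":0.57,"ty":-0.24,"rz":-1.0,"grip":-1.0},{"tx":0.58,"ty":-0.21,"rz":-1.0,"grip":-1.0},{"tx":0.59,"ty":-0.17,"rz":-1.0,"grip":-1.0}]'
```

```text
$[0]: bad value
```

```bash
python3 -m pendant '[{"tx":0.48,"ty":-0.39,"tz":0,"rx":0,"ry":0,"rz":-1,"grip":-1},{"tx":0.51,"ty":-0.35,"tz":0,"rx":0,"ry":0,"rz":-1,"grip":-1},{"tx":0.53,"ty":-0.32,"tz":0,"rx":0,"ry":0,"rz":-1,"grip":-1},{"tx":0.55,"ty":-0.28,"tz":0,"rx":0,"ry":0,"rz":-1,"grip":-1},{"tx":0.57,"ty":-0.24,"tz":0,"rx":0,"ry":0,"rz":-1,"grip":-1},{"tx":0.58,"ty":-0.21,"tz":0,"rx":0,"ry":0,"rz":-1,"grip":-1},{"tx":0.59,"ty":-0.17,"tz":0,"rx":0,"ry":0,"rz":-1,"grip":-1}]'; sed -i 's/{"tx":%.2f,"ty":%.2f,"tz":%.2f,"rz":%.2f}/{"tx":%.2f,"ty":%.2f,"tz":%.2f,"rx":0,"ry":0,"rz":%.2f,"grip":-1},/' plan.py;  python3 plan.py .472 .008 .22 90
```

```text
time_s: 0.87
ee_pos: [0.2608, -0.3477, 0.3002]
eef_rot: [-3.138, -0.002, 0.876]
force: [0.8, -0.1, 0.0]
grip_width: 0.0939
at [ 0.2608 -0.3477  0.3002] rpy [-3.1382 -0.0017  0.8761] w 0.0939 t 0.8667 F [ 0.7907 -0.1379  0.0396]
{"tx":0.93,"ty":-0.15,"tz":0.18,"rx":0,"ry":0,"rz":-0.90,"grip":-1},
{"tx":0.94,"ty":-0.09,"tz":0.18,"rx":0,"ry":0,"rz":-0.90,"grip":-1},
{"tx":0.94,"ty":-0.03,"tz":0.18,"rx":0,"ry":0,"rz":-0.90,"grip":-1},
{"tx":0.94,"ty":0.03,"tz":0.18,"rx":0,"ry":0,"rz":-0.90,"grip":-1},
{"tx":0.94,"ty":0.09,"tz":0.18,"rx":0,"ry":0,"rz":-0.90,"grip":-1},
{"tx":0.93,"ty":0.15,"tz":0.18,"rx":0,"ry":0,"rz":-0.90,"grip":-1},
{"tx":0.92,"ty":0.21,"tz":0.18,"rx":0,"ry":0,"rz":-0.90,"grip":-1},
{"tx":0.90,"ty":0.26,"tz":0.18,"rx":0,"ry":0,"rz":-0.90,"grip":-1},
```

```bash
python3 -m pendant '[{"tx":0.93,"ty":-0.15,"tz":0.1,"rx":0,"ry":0,"rz":-0.9,"grip":-1},{"tx":0.94,"ty":-0.09,"tz":0.1,"rx":0,"ry":0,"rz":-0.9,"grip":-1},{"tx":0.94,"ty":-0.03,"tz":0.1,"rx":0,"ry":0,"rz":-0.9,"grip":-1},{"tx":0.94,"ty":0.03,"tz":0.2,"rx":0,"ry":0,"rz":-0.9,"grip":-1},{"tx":0.94,"ty":0.09,"tz":0.2,"rx":0,"ry":0,"rz":-0.9,"grip":-1},{"tx":0.93,"ty":0.15,"tz":0.2,"rx":0,"ry":0,"rz":-0.9,"grip":-1},{"tx":0.92,"ty":0.21,"tz":0.2,"rx":0,"ry":0,"rz":-0.9,"grip":-1},{"tx":0.9,"ty":0.26,"tz":0.2,"rx":0,"ry":0,"rz":-0.9,"grip":-1}]';  python3 plan.py .472 .008 .2 90
```

```text
time_s: 1.53
ee_pos: [0.4159, -0.0754, 0.2489]
eef_rot: [3.138, -0.0, 1.401]
force: [1.2, -1.1, -0.4]
grip_width: 0.094
at [ 0.4159 -0.0754  0.2489] rpy [ 3.1383 -0.0004  1.4006] w 0.0940 t 1.5333 F [ 1.1649 -1.1488 -0.4012]
{"tx":0.76,"ty":0.34,"tz":0.41,"rx":0,"ry":0,"rz":-0.81,"grip":-1},
{"tx":0.74,"ty":0.39,"tz":0.41,"rx":0,"ry":0,"rz":-0.81,"grip":-1},
{"tx":0.72,"ty":0.43,"tz":0.41,"rx":0,"ry":0,"rz":-0.81,"grip":-1},
```

```bash
python3 -m pendant '[{"tx":0.8,"ty":0.36,"tz":0.41,"rx":0,"ry":0,"rz":-0.81,"grip":-1},{"tx":0.75,"ty":0.42,"tz":0.41,"rx":0,"ry":0,"rz":-0.81,"grip":-1},{"tx":0.72,"ty":0.46,"tz":0.41,"rx":0,"ry":0,"rz":-0.81,"grip":-1},{"tx":0,"ty":0,"tz":0,"rx":0,"ry":0,"rz":0,"grip":-1},{"tx":0,"ty":0,"tz":0,"rx":0,"ry":0,"rz":0,"grip":-1}]';  python3 plan.py .472 .008 .2 90; python3 - <<'E'
from h import *
c=snap('top','t1.png'); a=c['pixels']
for z in(.02,.05): print(proj(c,[.472,.008,z]))
cv2.imwrite('pics/t1c.png',cv2.resize(a[190:325,260:410],None,fx=4.4,fy=4.4,interpolation=cv2.INTER_CUBIC))
snap('scene','s1.png')
E
```

```text
time_s: 1.95
ee_pos: [0.4789, 0.0207, 0.1959]
eef_rot: [3.139, 0.0, 1.59]
force: [-0.4, 0.3, 0.5]
grip_width: 0.0938
at [0.4789 0.0207 0.1959] rpy [3.1389 0.0001 1.5903] w 0.0938 t 1.95 F [-0.3766  0.2554  0.4536]
{"tx":-0.31,"ty":-0.18,"tz":-0.10,"rx":0,"ry":0,"rz":0.28,"grip":-1},
(np.float64(330.6446530894675), np.float64(259.20876797882863))
(np.float64(330.8288252928092), np.float64(259.0662693622126))
```

View pics/s1.png

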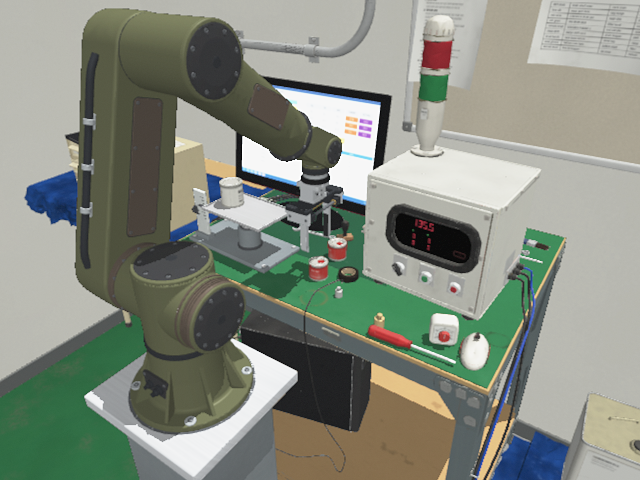

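View pics/t1.png

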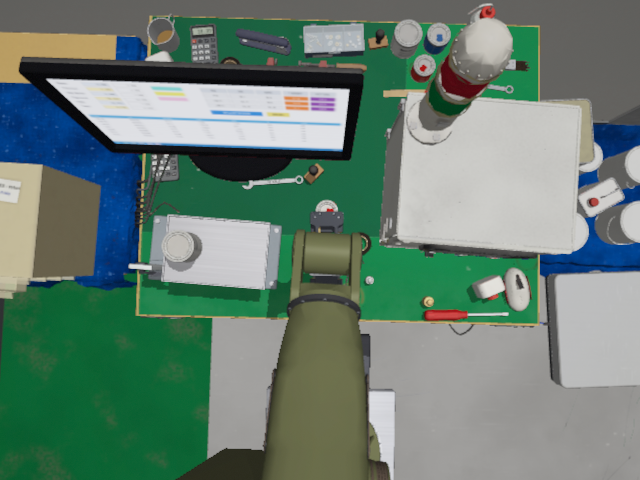

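In this pose the scene camera sees the whole scale: column at about (201,212), pan at (245,210). Zooming in on the pointer.

```bash
python3 - <<'E'
from h import *
a=cv2.imread('pics/s1.png')
cv2.imwrite('pics/s1c.png',cv2.resize(a[170:260,180:260],None,fx=6.6,fy=6.6,interpolation=cv2.INTER_CUBIC))
E
```

```text
(no output)
```

View pics/s1c.png

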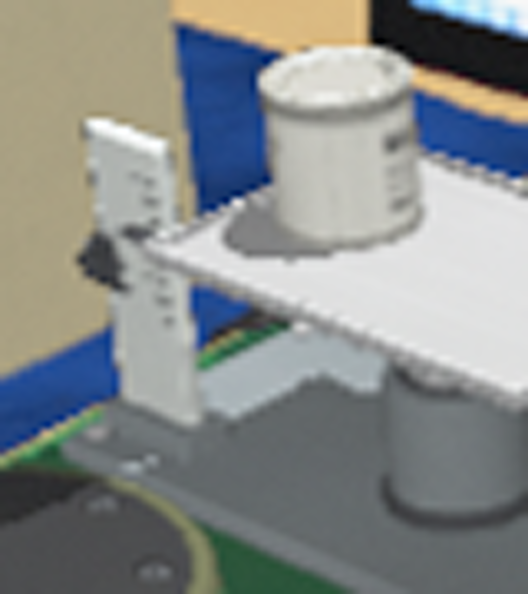

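```bash
python3 - <<'E'
from h import *
c=ctrl.camera('scene')
yd=np.array([.052,.9986,0]);xd=np.array([.9986,-.052,0]);pc=np.array([.4807,.266,0])
def pp(x,y,z): 
    u,v=proj(c,pc+x*xd+y*yd+[0,0,z]); return np.round([(u-180)*6.6,(v-170)*6.6],1)
print('coltop front L/R',pp(-.051,.177,.17),pp(-.051,.127,.17))
print('colbot front R',pp(-.051,.127,.0),pp(-.051,.127,.012))
for t in(.020,.0225,.025): print(t,'pan corner lip top',pp(-.075,.115,.154-t+.005), 'front right',pp(-.075,-.115,.154-t+.005),'tin base',pp(.005,.065,.154-t))
a=c['pixels']
cv2.imwrite('pics/s1d.png',cv2.resize(a[180:240,185:235],None,fx=12,fy=10,interpolation=cv2.INTER_NEAREST))
E
```

```text
coltop front L/R [ 73.6 116.4] [147.1 143.5]
colbot front R [190.1 473.1] [187.3 451. ]
0.02 pan corner lip top [131.9 231.8] front right [508.8 379.3] tin base [343.2 209.1]
0.0225 pan corner lip top [132.6 236.9] front right [509.2 384.7] tin base [343.7 214.1]
0.025 pan corner lip top [133.3 242. ] front right [509.6 390.1] tin base [344.2 219. ]
```

View pics/s1d.png

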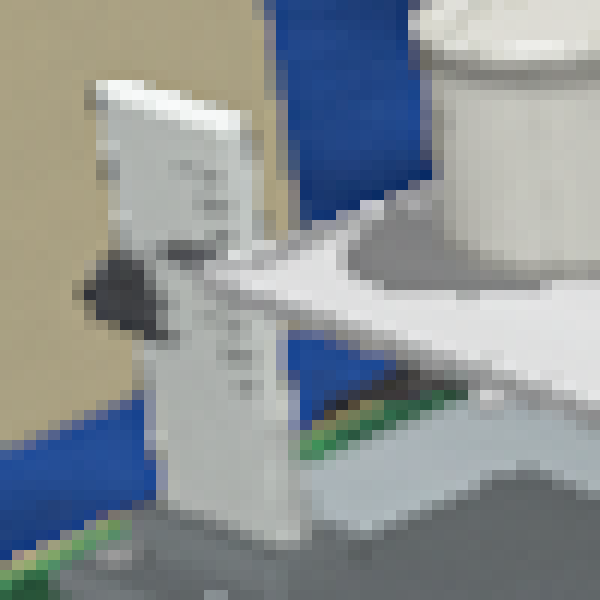

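The pointer is at about (200.8,204.5) and the fork middle at about (195.8,209.2). Allowing for perspective, the pointer has about 22 mm (220 g) still to go. Now I'll pick the near red tin.

```bash
python3 -m pendant '[{"tx":-0.3,"ty":-0.18,"tz":0,"rx":0,"ry":0,"rz":0.28,"grip":-1},{"tx":0,"ty":0,"tz":0,"rx":0,"ry":0,"rz":0,"grip":-1}]';  python3 plan.py .472 .008 .112 90
```

```text
time_s: 2.27
ee_pos: [0.471, 0.005, 0.1984]
eef_rot: [3.135, 0.0, 1.564]
force: [-0.5, -0.2, -0.7]
grip_width: 0.0937
at [0.471  0.005  0.1984] rpy [3.1351 0.0004 1.5638] w 0.0937 t 2.2667 F [-0.4532 -0.1563 -0.7357]
{"tx":0.02,"ty":0.01,"tz":0.72,"rx":0,"ry":0,"rz":-0.03,"grip":-1},
{"tx":0.02,"ty":0.01,"tz":0.72,"rx":0,"ry":0,"rz":-0.03,"grip":-1},
{"tx":0.02,"ty":0.01,"tz":0.72,"rx":0,"ry":0,"rz":-0.03,"grip":-1},
```

```bash
python3 -m pendant '[{"tx":0.04,"ty":0.01,"tz":0.72,"rx":0,"ry":0,"rz":0,"grip":-1},{"tx":0.02,"ty":0.01,"tz":0.7,"rx":0,"ry":0,"rz":0,"grip":-1},{"tx":0.02,"ty":0.01,"tz":0.6,"rx":0,"ry":0,"rz":0,"grip":-1},{"tx":0,"ty":0,"tz":0,"rx":0,"ry":0,"rz":0,"grip":-1}]';  python3 plan.py .472 .008 .112 90
```

```text
time_s: 2.6
ee_pos: [0.4743, 0.0047, 0.12]
eef_rot: [3.124, 0.001, 1.556]
force: [-0.4, -0.3, 0.7]
grip_width: 0.094
at [0.4743 0.0047 0.12  ] rpy [3.1239 0.001  1.5559] w 0.0940 t 2.6 F [-0.4315 -0.2946  0.6693]
{"tx":0.08,"ty":-0.06,"tz":0.20,"rx":0,"ry":0,"rz":-0.21,"grip":-1},
```

```bash
python3 -m pendant '[{"tx":0.1,"ty":-0.06,"tz":0.2,"rx":0.25,"ry":0,"rz":-0.21,"grip":-1},{"tx":0,"ty":0,"tz":0,"rx":0,"ry":0,"rz":0,"grip":0.2},{"tx":0,"ty":0,"tz":0,"rx":0,"ry":0,"rz":0,"grip":0.5},{"tx":0,"ty":0,"tz":0,"rx":0,"ry":0,"rz":0,"grip":0.5},{"tx":0,"ty":0,"tz":0,"rx":0,"ry":0,"rz":0,"grip":0.5}]' 12;  python3 plan.py .472 .008 .112 90
```

```text
time_s: 3.02
ee_pos: [0.4735, 0.0079, 0.1163]
eef_rot: [3.138, 0.001, 1.57]
force: [0.8, 0.0, -0.2]
grip_width: 0.0707
at [0.4735 0.0079 0.1163] rpy [3.138  0.0014 1.5697] w 0.0707 t 3.0167 F [ 0.7736  0.0266 -0.2477]
{"tx":0.00,"ty":-0.04,"tz":0.11,"rx":0,"ry":0,"rz":-0.02,"grip":-1},
```

```bash
python3 -m pendant '[{"tx":0,"ty":0,"tz":0,"rx":0,"ry":0,"rz":0,"grip":0.5},{"tx":0,"ty":0,"tz":0,"rx":0,"ry":0,"rz":0,"grip":0.5},{"tx":0,"ty":0,"tz":0,"rx":0,"ry":0,"rz":0,"grip":0.5},{"tx":0,"ty":0,"tz":0,"rx":0,"ry":0,"rz":0,"grip":0.5},{"tx":0,"ty":0,"tz":0,"rx":0,"ry":0,"rz":0,"grip":0.5}]' 12;  python3 plan.py .472 .008 .21 90
```

```text
time_s: 3.43
ee_pos: [0.4741, 0.0079, 0.1182]
eef_rot: [3.135, 0.002, 1.57]
force: [0.3, -0.1, -1.1]
grip_width: 0.0533
at [0.4741 0.0079 0.1182] rpy [3.1349 0.0016 1.5697] w 0.0533 t 3.4333 F [ 0.2566 -0.0703 -1.1082]
{"tx":0.00,"ty":-0.02,"tz":-0.77,"rx":0,"ry":0,"rz":-0.01,"grip":-1},
{"tx":0.00,"ty":-0.02,"tz":-0.77,"rx":0,"ry":0,"rz":-0.01,"grip":-1},
{"tx":0.00,"ty":-0.02,"tz":-0.77,"rx":0,"ry":0,"rz":-0.01,"grip":-1},
```

```bash
python3 -m pendant '[{"tx":0,"ty":0,"tz":-0.8,"rx":0,"ry":0,"rz":0,"grip":0.5},{"tx":0,"ty":0,"tz":-1,"rx":0,"ry":0,"rz":0,"grip":0.5},{"tx":0,"ty":0,"tz":-1,"rx":0,"ry":0,"rz":0,"grip":0.5},{"tx":0,"ty":0,"tz":-1,"rx":0,"ry":0,"rz":0,"grip":0.5},{"tx":0.2,"ty":0,"tz":-1,"rx":0,"ry":0,"rz":0,"grip":0.5},{"tx":0,"ty":0,"tz":0,"rx":0,"ry":0,"rz":0,"grip":0.5},{"tx":0,"ty":0,"tz":0,"rx":0,"ry":0,"rz":0,"grip":0.5}]' 12;  python3 plan.py .4765 .186 .31 90
```

```text
time_s: 4.02
ee_pos: [0.4712, 0.0163, 0.3164]
eef_rot: [-3.141, 0.001, 1.569]
force: [1.3, 0.2, -1.8]
grip_width: 0.0531
at [0.4712 0.0163 0.3164] rpy [-3.1414  0.001   1.5694] w 0.0531 t 4.0167 F [ 1.2714  0.229  -1.7547]
{"tx":0.85,"ty":0.03,"tz":0.03,"rx":0,"ry":0,"rz":-0.00,"grip":-1},
{"tx":0.85,"ty":0.03,"tz":0.03,"rx":0,"ry":0,"rz":-0.00,"grip":-1},
{"tx":0.85,"ty":0.03,"tz":0.03,"rx":0,"ry":0,"rz":-0.00,"grip":-1},
{"tx":0.85,"ty":0.03,"tz":0.03,"rx":0,"ry":0,"rz":-0.00,"grip":-1},
{"tx":0.85,"ty":0.03,"tz":0.03,"rx":0,"ry":0,"rz":-0.00,"grip":-1},
```

```bash
python3 -m pendant '[{"tx":0.85,"ty":0.03,"tz":0.03,"rx":0,"ry":0,"rz":0,"grip":0.5},{"tx":0.85,"ty":0.03,"tz":0.03,"rx":0,"ry":0,"rz":0,"grip":0.5},{"tx":0.85,"ty":0.03,"tz":0.03,"rx":0,"ry":0,"rz":0,"grip":0.5},{"tx":0.85,"ty":0.03,"tz":0.03,"rx":0,"ry":0,"rz":0,"grip":0.5},{"tx":0.8,"ty":0.03,"tz":0.03,"rx":0,"ry":0,"rz":0,"grip":0.5},{"tx":0,"ty":0,"tz":0,"rx":0,"ry":0,"rz":0,"grip":0.5},{"tx":0,"ty":0,"tz":0,"rx":0,"ry":0,"rz":0,"grip":0.5}]' 12;  python3 plan.py .4765 .186 .27 90; python3 - <<'E'
from h import *
a=snap('scene','s2.png')['pixels']
cv2.imwrite('pics/s2c.png',cv2.resize(a[150:280,170:330],None,fx=5,fy=4.6,interpolation=cv2.INTER_CUBIC))
E
```

```text
time_s: 4.6
ee_pos: [0.4765, 0.1901, 0.3014]
eef_rot: [-3.133, 0.004, 1.565]
force: [-0.4, -0.1, -2.0]
grip_width: 0.0532
at [0.4765 0.1901 0.3014] rpy [-3.1325  0.0043  1.5655] w 0.0532 t 4.6 F [-0.4403 -0.0776 -1.9696]
{"tx":-0.10,"ty":-0.00,"tz":0.78,"rx":0,"ry":0,"rz":-0.08,"grip":-1},
```

View pics/s2c.png

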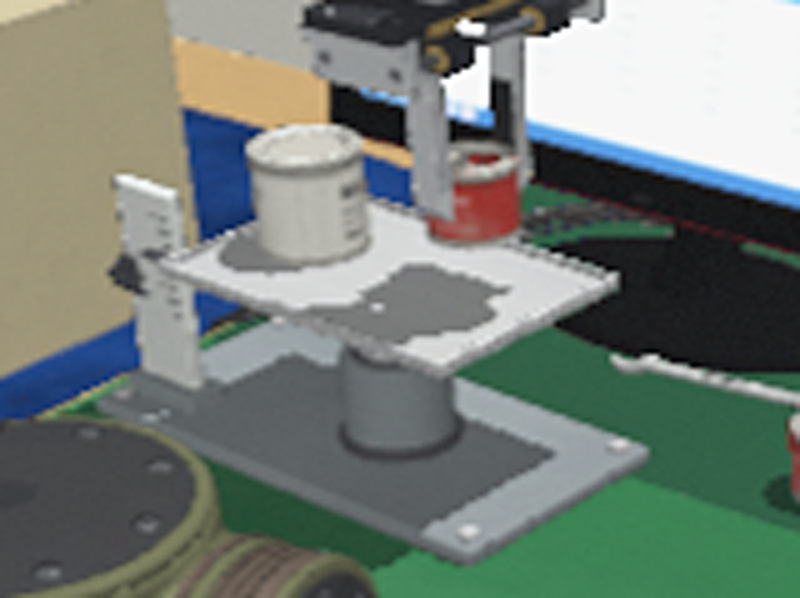

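```bash
python3 -m pendant '[{"tx":-0.1,"ty":0,"tz":0.6,"rx":-0.1,"ry":0,"rz":-0.08,"grip":0.5},{"tx":0,"ty":0,"tz":0.5,"rx":0,"ry":0,"rz":0,"grip":0.5},{"tx":0,"ty":0,"tz":0.1,"rx":0,"ry":0,"rz":0,"grip":0.5},{"tx":0,"ty":0,"tz":0,"rx":0,"ry":0,"rz":0,"grip":0.5}]' 12;  python3 plan.py .4765 .186 .247 90
```

```text
time_s: 4.98
ee_pos: [0.4763, 0.182, 0.2502]
eef_rot: [-3.138, 0.005, 1.568]
force: [-0.2, 0.2, -1.2]
grip_width: 0.0532
at [0.4763 0.182  0.2502] rpy [-3.1378  0.0051  1.5678] w 0.0532 t 4.9833 F [-0.1693  0.2141 -1.1681]
{"tx":0.10,"ty":0.01,"tz":0.08,"rx":0,"ry":0,"rz":-0.04,"grip":-1},
```

```bash
python3 -m pendant '[{"tx":0.1,"ty":0,"tz":0.15,"rx":0,"ry":0,"rz":0,"grip":0.5},{"tx":0,"ty":0,"tz":0.15,"rx":0,"ry":0,"rz":0,"grip":0.5},{"tx":0,"ty":0,"tz":0.1,"rx":0,"ry":0,"rz":0,"grip":0.5},{"tx":0,"ty":0,"tz":0,"rx":0,"ry":0,"rz":0,"grip":0.5},{"tx":0,"ty":0,"tz":0,"rx":0,"ry":0,"rz":0,"grip":0.5}]' 12;  python3 plan.py .4765 .186 .237 90; python3 - <<'E'
from h import *
a=snap('scene','s3.png')['pixels']
cv2.imwrite('pics/s3c.png',cv2.resize(a[150:280,170:330],None,fx=5,fy=4.6,interpolation=cv2.INTER_CUBIC))
E
```

```text
time_s: 5.4
ee_pos: [0.4773, 0.1849, 0.2354]
eef_rot: [-3.141, 0.004, 1.565]
force: [-0.2, -0.0, 1.2]
grip_width: 0.0533
at [0.4773 0.1849 0.2354] rpy [-3.1405  0.0041  1.5653] w 0.0533 t 5.4 F [-0.1581 -0.0099  1.2048]
{"tx":0.03,"ty":-0.02,"tz":-0.04,"rx":0,"ry":0,"rz":-0.08,"grip":-1},
```

View pics/s3c.png

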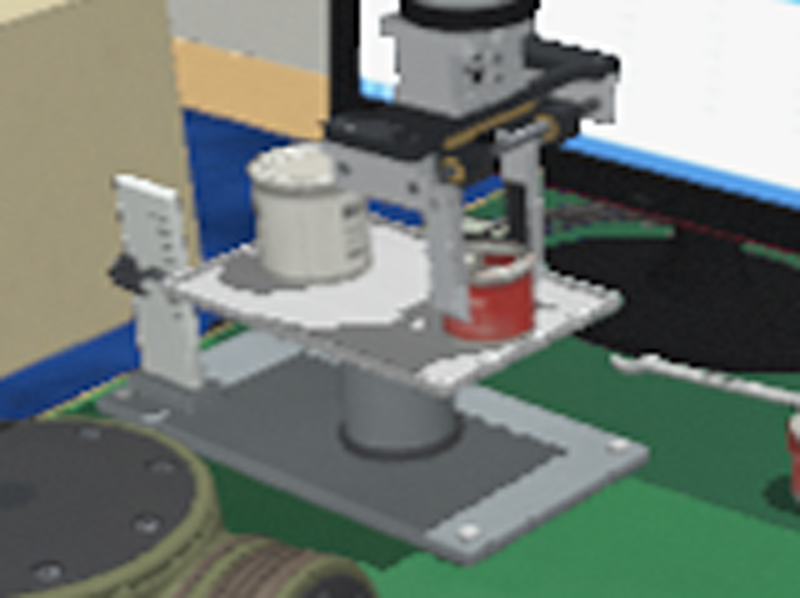

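```bash
python3 -m pendant '[{"tx":0,"ty":0,"tz":0,"rx":0,"ry":0,"rz":0,"grip":-0.5},{"tx":0,"ty":0,"tz":0,"rx":0,"ry":0,"rz":0,"grip":-0.5},{"tx":0,"ty":0,"tz":0,"rx":0,"ry":0,"rz":0,"grip":-0.5},{"tx":0,"ty":0,"tz":-0.4,"rx":0,"ry":0,"rz":0,"grip":-0.5},{"tx":0,"ty":0,"tz":-1,"rx":0,"ry":0,"rz":0,"grip":-1},{"tx":0,"ty":0,"tz":-1,"rx":0,"ry":0,"rz":0,"grip":-1},{"tx":-0.5,"ty":0,"tz":-0.5,"rx":0,"ry":0,"rz":0,"grip":-1},{"tx":-0.5,"ty":0,"tz":0,"rx":0,"ry":0,"rz":0,"grip":-1}]' 12;  python3 plan.py .4765 .1 .32 90; python3 - <<'E'
from h import *
a=snap('scene','s4.png')['pixels']
cv2.imwrite('pics/s4c.png',cv2.resize(a[150:280,170:330],None,fx=5,fy=4.6,interpolation=cv2.INTER_CUBIC))
E
```

```text
time_s: 6.12
ee_pos: [0.4765, 0.1467, 0.3568]
eef_rot: [-3.139, 0.005, 1.569]
force: [0.7, -0.1, 0.6]
grip_width: 0.0926
at [0.4765 0.1467 0.3568] rpy [-3.1394  0.0048  1.5691] w 0.0926 t 6.1167 F [ 0.6586 -0.1307  0.5593]
{"tx":-0.58,"ty":0.00,"tz":0.46,"rx":0,"ry":0,"rz":-0.01,"grip":-1},
{"tx":-0.58,"ty":0.00,"tz":0.46,"rx":0,"ry":0,"rz":-0.01,"grip":-1},
```

View pics/s4c.png

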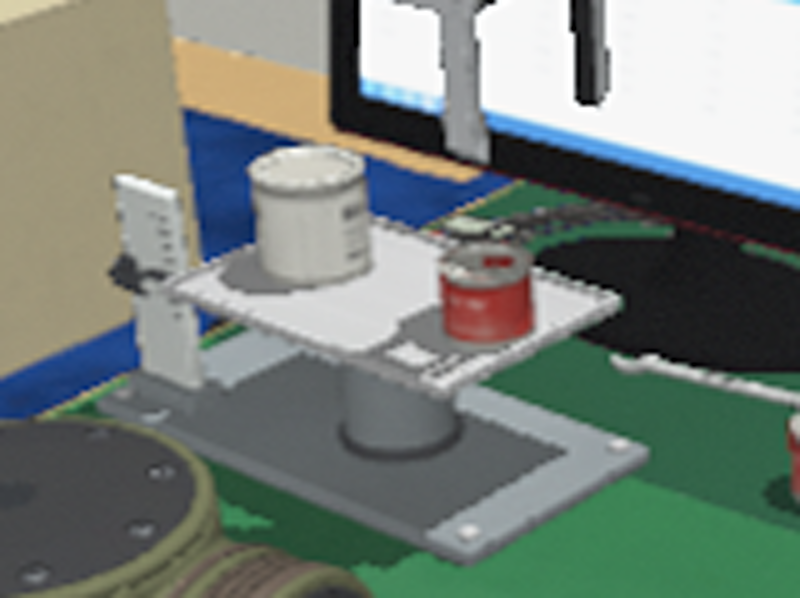

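```bash
python3 - <<'E'
from h import *
c=ctrl.camera('top');s=ctrl.camera('scene')
def tri(a,b):
    o1,d1=ray(c,*a);o2,d2=ray(s,*b)
    t=np.linalg.lstsq(np.c_[d1,-d2],o2-o1,rcond=None)[0]
    p,q=o1+t[0]*d1,o2+t[1]*d2; return (p+q)/2,np.linalg.norm(p-q)
print('mon low R',tri((350,158),(383,216)))
print('mon up R',tri((362,72),(390,97)))
a=s['pixels']
cv2.imwrite('pics/s5c.png',cv2.resize(a[90:290,230:400],None,fx=4,fy=3,interpolation=cv2.INTER_CUBIC))
b=c['pixels'];cv2.imwrite('pics/t5c.png',cv2.resize(b[140:320,270:420],None,fx=4,fy=3.3,interpolation=cv2.INTER_CUBIC))
E
```

```text
mon low R (array([ 0.7172, -0.0432,  0.0935]), np.float64(0.029610898416465498))
mon up R (array([ 0.7751, -0.0295,  0.4356]), np.float64(0.0012285952075375614))
```

View pics/s5c.png

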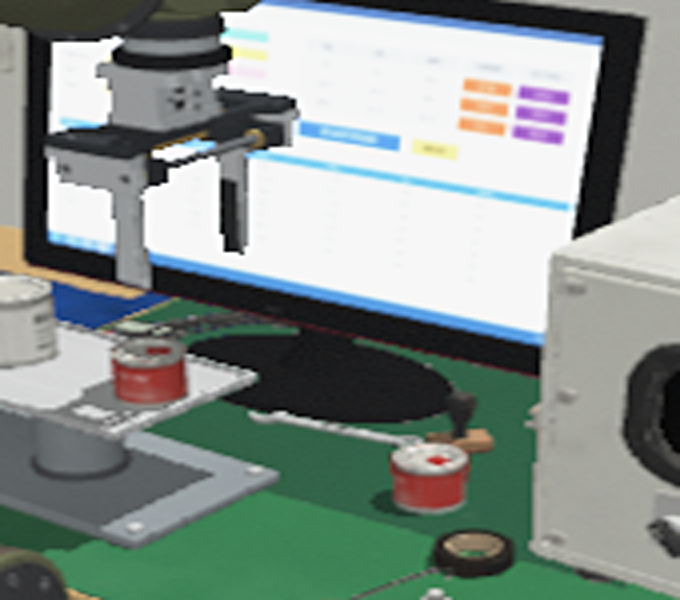

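View pics/t5c.png

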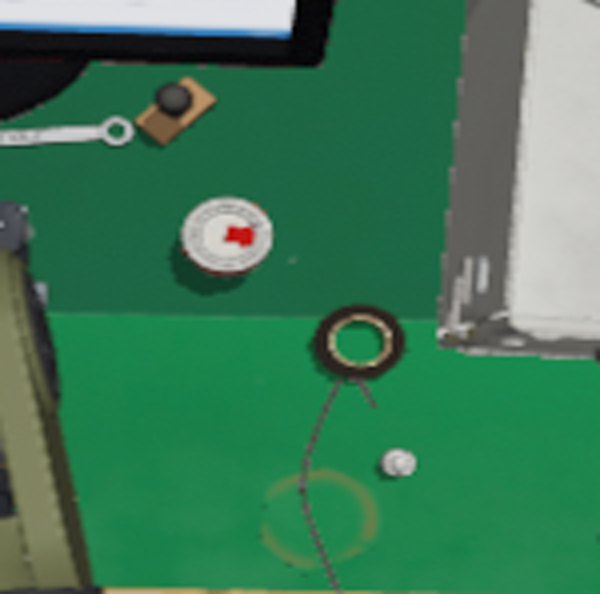

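```bash
python3 -m pendant '[{"tx":-0.8,"ty":0.2,"tz":0.4,"rx":0,"ry":0,"rz":0,"grip":-1},{"tx":-0.8,"ty":0.4,"tz":0.4,"rx":0,"ry":0,"rz":0,"grip":-1},{"tx":-0.8,"ty":0.6,"tz":0.6,"rx":0,"ry":0,"rz":0,"grip":-1},{"tx":-0.6,"ty":0.6,"tz":0.6,"rx":0,"ry":0,"rz":0,"grip":-1},{"tx":0,"ty":0.4,"tz":0.6,"rx":0,"ry":0,"rz":0,"grip":-0.5},{"tx":0,"ty":0,"tz":0,"rx":0,"ry":0,"rz":0,"grip":-0.5},{"tx":0,"ty":0,"tz":0,"rx":0,"ry":0,"rz":0,"grip":-0.5}]' 12;  python3 plan.py .588 .0205 .2 90; cat > sink.py <<'E'
import sys
from h import *
def ecc(a,b,box):
    x0,y0,x1,y1=box
    A=cv2.cvtColor(a,cv2.COLOR_BGR2GRAY).astype(np.float32);B=cv2.cvtColor(b,cv2.COLOR_BGR2GRAY).astype(np.float32)
    W=np.eye(2,3,dtype=np.float32); m=np.zeros_like(A,np.uint8)
    best=None
    for g in range(0,14,2):
        W=np.float32([[1,0,0],[0,1,g]])
        try:
            cc,W=cv2.findTransformECC(A[y0:y1,x0:x1],B,np.float32([[1,0,x0],[0,1,y0+g]]),cv2.MOTION_TRANSLATION,(3,200,1e-6),None,3)
            if best is None or cc>best[0]: best=(cc,W[0,2]-x0,W[1,2]-y0)
        except cv2.error: pass
    return best
def sink(f1,f2):
    a,b=cv2.imread('pics/'+f1),cv2.imread('pics/'+f2)
    c=ctrl.camera('scene'); yd=np.array([.052,.9986,0]);xd=np.array([.9986,-.052,0]);pc=np.array([.4807,.266,0])
    r=ecc(a,b,(219,177,244,204)); p=pc+.005*xd+.065*yd+[0,0,.165]
    k=proj(c,p-[0,0,.02]); k0=proj(c,p); g=(k[1]-k0[1])/20
    print('tin shift',r,'px/mm',g,'sink mm',r[2]/g)
    print('column control',ecc(a,b,(193,186,212,200)))
sink(sys.argv[1],sys.argv[2])
E
python3 - <<'E'
from h import *
a=snap('scene','s6.png')['pixels']
cv2.imwrite('pics/s6d.png',cv2.resize(a[180:240,185:235],None,fx=12,fy=10,interpolation=cv2.INTER_NEAREST))
E
python3 sink.py s1.png s6.png
```

```text
time_s: 6.85
ee_pos: [0.5631, 0.0282, 0.2433]
eef_rot: [-3.13, 0.004, 1.57]
force: [1.0, -0.2, 0.6]
grip_width: 0.0776
at [0.5631 0.0282 0.2433] rpy [-3.1305  0.0038  1.5695] w 0.0776 t 6.85 F [ 1.0405 -0.2294  0.5988]
{"tx":-0.10,"ty":0.31,"tz":0.54,"rx":0,"ry":0,"rz":-0.01,"grip":-1},
{"tx":-0.10,"ty":0.31,"tz":0.54,"rx":0,"ry":0,"rz":-0.01,"grip":-1},
tin shift (0.8705258653123819, np.float32(0.44770813), np.float32(5.032196)) px/mm 0.3063727597873239 sink mm 16.42507659106213
column control (0.9986791446492015, np.float32(0.050338745), np.float32(0.017471313))
```

View pics/s6d.png

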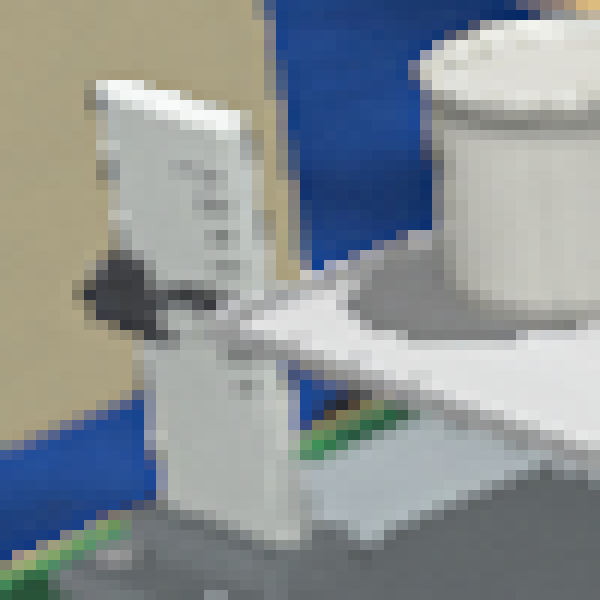

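The first tin sank the pan by about 16.4 mm, so it weighs about 164 g. About 5 mm still shows, so the 50 g weight fits. I'll fetch it with yaw 0.

```bash
python3 plan.py .4 -.03 .2 0 | grep -v zz; python3 -m pendant '[{"tx":-0.18,"ty":-0.49,"tz":0.1,"rx":0,"ry":0,"rz":1,"grip":-0.3},{"tx":-0.21,"ty":-0.48,"tz":0.1,"rx":0,"ry":0,"rz":1,"grip":-0.3},{"tx":-0.25,"ty":-0.46,"tz":0.1,"rx":0,"ry":0,"rz":1,"grip":-0.3},{"tx":-0.3,"ty":-0.44,"tz":0.1,"rx":0,"ry":0,"rz":1,"grip":-0.3},{"tx":-0.32,"ty":-0.42,"tz":0.1,"rx":0,"ry":0,"rz":1,"grip":-0.3},{"tx":-0.34,"ty":-0.4,"tz":0.1,"rx":0,"ry":0,"rz":1,"grip":-0.3},{"tx":-0.36,"ty":-0.38,"tz":0.1,"rx":0,"ry":0,"rz":1,"grip":-0.3},{"tx":-0.38,"ty":-0.35,"tz":0.1,"rx":0,"ry":0,"rz":1,"grip":-0.3}]' 8;python3 plan.py .4 -.03 .2 0
```

```text
at [0.5626 0.0287 0.2444] rpy [-3.1318  0.0038  1.5705] w 0.0713 t 6.95 F [-0.3479  0.4956  0.0898]
{"tx":-0.06,"ty":-0.18,"tz":0.05,"rx":0,"ry":0,"rz":0.98,"grip":-1},
{"tx":-0.08,"ty":-0.17,"tz":0.05,"rx":0,"ry":0,"rz":0.98,"grip":-1},
{"tx":-0.09,"ty":-0.17,"tz":0.05,"rx":0,"ry":0,"rz":0.98,"grip":-1},
{"tx":-0.10,"ty":-0.16,"tz":0.05,"rx":0,"ry":0,"rz":0.98,"grip":-1},
{"tx":-0.11,"ty":-0.15,"tz":0.05,"rx":0,"ry":0,"rz":0.98,"grip":-1},
{"tx":-0.12,"ty":-0.15,"tz":0.05,"rx":0,"ry":0,"rz":0.98,"grip":-1},
{"tx":-0.13,"ty":-0.14,"tz":0.05,"rx":0,"ry":0,"rz":0.98,"grip":-1},
{"tx":-0.14,"ty":-0.13,"tz":0.05,"rx":0,"ry":0,"rz":0.98,"grip":-1},
time_s: 7.62
ee_pos: [0.3986, -0.0236, 0.2222]
eef_rot: [3.132, -0.001, 1.0]
force: [0.7, 0.4, 0.2]
grip_width: 0.061
at [ 0.3986 -0.0236  0.2222] rpy [ 3.1317 -0.0009  1.0001] w 0.0610 t 7.6167 F [0.717  0.3888 0.2457]
{"tx":-0.01,"ty":0.01,"tz":0.04,"rx":0,"ry":0,"rz":0.95,"grip":-1},
{"tx":-0.01,"ty":0.01,"tz":0.04,"rx":0,"ry":0,"rz":0.95,"grip":-1},
{"tx":-0.01,"ty":0.01,"tz":0.04,"rx":0,"ry":0,"rz":0.95,"grip":-1},
{"tx":-0.01,"ty":0.01,"tz":0.04,"rx":0,"ry":0,"rz":0.95,"grip":-1},
{"tx":-0.01,"ty":0.01,"tz":0.04,"rx":0,"ry":0,"rz":0.95,"grip":-1},
{"tx":-0.00,"ty":0.01,"tz":0.04,"rx":0,"ry":0,"rz":0.95,"grip":-1},
{"tx":-0.00,"ty":0.01,"tz":0.04,"rx":0,"ry":0,"rz":0.95,"grip":-1},
{"tx":-0.00,"ty":0.01,"tz":0.04,"rx":0,"ry":0,"rz":0.95,"grip":-1},
```

```bash
python3 -m pendant '[{"tx":0,"ty":0,"tz":0,"rx":0,"ry":0,"rz":1,"grip":-0.3},{"tx":0,"ty":0,"tz":0,"rx":0,"ry":0,"rz":1,"grip":-0.3},{"tx":0,"ty":0.05,"tz":0,"rx":0,"ry":0,"rz":1,"grip":-0.3},{"tx":0,"ty":0.05,"tz":0,"rx":0,"ry":0,"rz":1,"grip":-0.3},{"tx":0,"ty":0.05,"tz":0,"rx":0,"ry":0,"rz":1,"grip":-0.3},{"tx":0,"ty":0.05,"tz":0,"rx":0,"ry":0,"rz":1,"grip":-0.3},{"tx":0,"ty":0.1,"tz":0,"rx":0,"ry":0,"rz":1,"grip":-0.3},{"tx":0,"ty":0.1,"tz":0,"rx":0,"ry":0,"rz":1,"grip":-0.3}]' 8;python3 plan.py .4235 -.089 .2 0
```

```text
time_s: 8.28
ee_pos: [0.4028, -0.0313, 0.2331]
eef_rot: [3.124, -0.023, 0.421]
force: [-0.7, 0.8, 0.1]
grip_width: 0.0609
at [ 0.4028 -0.0313  0.2331] rpy [ 3.1235 -0.0234  0.421 ] w 0.0609 t 8.2833 F [-0.6671  0.7607  0.1   ]
{"tx":-0.02,"ty":0.25,"tz":0.14,"rx":0,"ry":0,"rz":1.00,"grip":-1},
{"tx":-0.00,"ty":0.26,"tz":0.14,"rx":0,"ry":0,"rz":1.00,"grip":-1},
{"tx":0.02,"ty":0.25,"tz":0.14,"rx":0,"ry":0,"rz":1.00,"grip":-1},
{"tx":0.03,"ty":0.25,"tz":0.14,"rx":0,"ry":0,"rz":1.00,"grip":-1},
{"tx":0.05,"ty":0.25,"tz":0.14,"rx":0,"ry":0,"rz":1.00,"grip":-1},
{"tx":0.07,"ty":0.25,"tz":0.14,"rx":0,"ry":0,"rz":1.00,"grip":-1},
{"tx":0.00,"ty":0.00,"tz":-0.00,"rx":0,"ry":0,"rz":0.03,"grip":-1},
```

```bash
python3 - <<'E'
s=open('plan.py').read()
s=s.replace("    t=np.array(t); dy","    C=R.from_euler('xyz',o['eef_rot']);e=(C.inv()*R.from_euler('xyz',[np.pi,0,y])).as_rotvec()/np.radians(4);print('level rx %.2f ry %.2f'%(e[0],e[1]))\n    t=np.array(t); dy")
open('plan.py','w').write(s)
E
python3 -m pendant '[{"tx":-0.02,"ty":0.25,"tz":0.14,"rx":0.1,"ry":0.15,"rz":1,"grip":-0.3},{"tx":0,"ty":0.26,"tz":0.14,"rx":0.1,"ry":0.15,"rz":1,"grip":-0.3},{"tx":0.02,"ty":0.25,"tz":0.14,"rx":0.05,"ry":0.1,"rz":1,"grip":-0.3},{"tx":0.03,"ty":0.25,"tz":0.14,"rx":0,"ry":0,"rz":1,"grip":-0.3},{"tx":0.05,"ty":0.25,"tz":0.14,"rx":0,"ry":0,"rz":1,"grip":-0.3},{"tx":0.07,"ty":0.25,"tz":0.14,"rx":0,"ry":0,"rz":1,"grip":-0.3},{"tx":0,"ty":0,"tz":0,"rx":0,"ry":0,"rz":0,"grip":-0.3}]' 8;python3 plan.py .4235 -.089 .16 0
```

```text
time_s: 8.87
ee_pos: [0.4258, -0.0857, 0.2092]
eef_rot: [-3.125, -0.07, -0.014]
force: [-0.0, -0.1, -0.5]
grip_width: 0.0612
at [ 0.4258 -0.0857  0.2092] rpy [-3.1247 -0.0699 -0.0138] w 0.0612 t 8.8667 F [-0.047  -0.0964 -0.4979]
level rx -0.24 ry -1.00
{"tx":-0.03,"ty":0.04,"tz":0.62,"rx":0,"ry":0,"rz":-0.10,"grip":-1},
{"tx":-0.03,"ty":0.04,"tz":0.62,"rx":0,"ry":0,"rz":-0.10,"grip":-1},
```

```bash
python3 -m pendant '[{"tx":0,"ty":0,"tz":0.4,"rx":-0.24,"ry":-0.9,"rz":-0.1,"grip":-0.3},{"tx":0,"ty":0,"tz":0.2,"rx":0,"ry":0,"rz":-0.1,"grip":-0.3},{"tx":0,"ty":0,"tz":0,"rx":0,"ry":0,"rz":0,"grip":-0.3}]' 8;python3 plan.py .4235 -.089 .101 0;python3 - <<'E'
from h import *
a=snap('scene','s7.png')['pixels']
cv2.imwrite('pics/s7c.png',cv2.resize(a[200:330,270:430],None,fx=5,fy=4.6,interpolation=cv2.INTER_CUBIC))
E
```

```text
time_s: 9.12
ee_pos: [0.4272, -0.0835, 0.1881]
eef_rot: [3.14, -0.012, 0.009]
force: [0.2, -0.5, -1.0]
grip_width: 0.0611
at [ 0.4272 -0.0835  0.1881] rpy [ 3.1398 -0.0124  0.0087] w 0.0611 t 9.1167 F [ 0.2332 -0.5437 -1.0083]
level rx 0.03 ry -0.18
{"tx":-0.03,"ty":0.05,"tz":0.73,"rx":0,"ry":0,"rz":0.04,"grip":-1},
{"tx":-0.03,"ty":0.05,"tz":0.73,"rx":0,"ry":0,"rz":0.04,"grip":-1},
{"tx":-0.03,"ty":0.05,"tz":0.73,"rx":0,"ry":0,"rz":0.04,"grip":-1},
```

View pics/s7c.png

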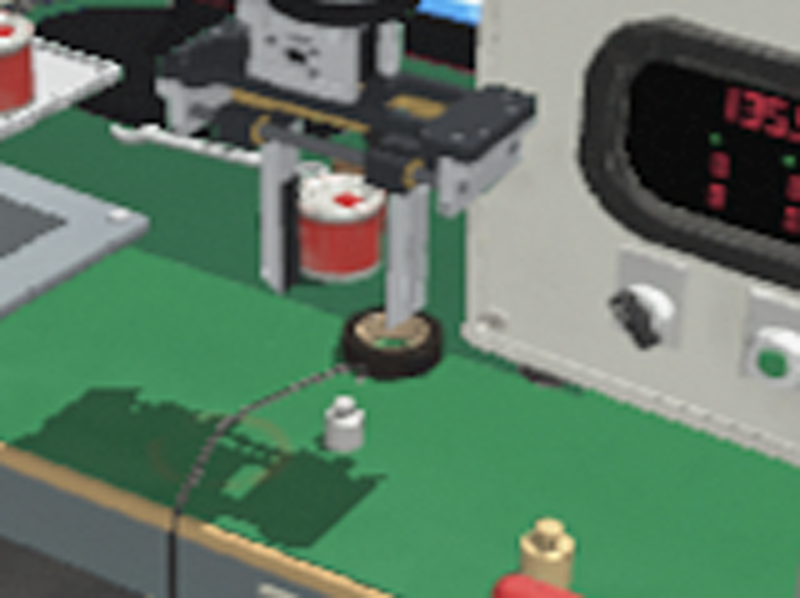

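Clear of the cabinet, with the weight below and between the fingers. Next I descend.

```bash
python3 -m pendant '[{"tx":-0.08,"ty":0.06,"tz":0.7,"rx":0,"ry":-0.18,"rz":0.04,"grip":-0.3},{"tx":-0.02,"ty":0.05,"tz":0.7,"rx":0,"ry":0,"rz":0,"grip":-0.3},{"tx":-0.02,"ty":0.05,"tz":0.4,"rx":0,"ry":0,"rz":0,"grip":-0.3},{"tx":0,"ty":0,"tz":0,"rx":0,"ry":0,"rz":0,"grip":-0.3}]' 8;python3 plan.py .4235 -.089 .101 0
```

```text
time_s: 9.5
ee_pos: [0.4244, -0.0889, 0.1193]
eef_rot: [3.139, -0.014, 0.011]
force: [-0.6, -0.6, -1.1]
grip_width: 0.061
at [ 0.4244 -0.0889  0.1193] rpy [ 3.1386 -0.0135  0.0113] w 0.0610 t 9.5 F [-0.5706 -0.5739 -1.079 ]
level rx 0.04 ry -0.19
{"tx":-0.02,"ty":0.00,"tz":0.46,"rx":0,"ry":0,"rz":0.16,"grip":-1},
```

```bash
python3 -m pendant '[{"tx":0,"ty":0,"tz":0.42,"rx":0,"ry":-0.19,"rz":0.16,"grip":-0.3},{"tx":0,"ty":0,"tz":0.1,"rx":0,"ry":-0.05,"rz":0,"grip":-0.3}]' 8;python3 plan.py .4235 -.089 .101 0
python3 - <<'E'
from h import *
a=snap('scene','s8.png')['pixels']
cv2.imwrite('pics/s8c.png',cv2.resize(a[230:330,290:400],None,fx=6,fy=6,interpolation=cv2.INTER_CUBIC))
E
```

```text
time_s: 9.67
ee_pos: [0.4253, -0.0886, 0.1007]
eef_rot: [3.138, -0.001, 0.001]
force: [0.4, -0.6, 0.5]
grip_width: 0.0607
at [ 0.4253 -0.0886  0.1007] rpy [ 3.1385 -0.0007  0.0013] w 0.0607 t 9.6667 F [ 0.4392 -0.6215  0.5121]
level rx 0.04 ry -0.01
{"tx":-0.05,"ty":0.01,"tz":-0.01,"rx":0,"ry":0,"rz":0.02,"grip":-1},
```

View pics/s8c.png

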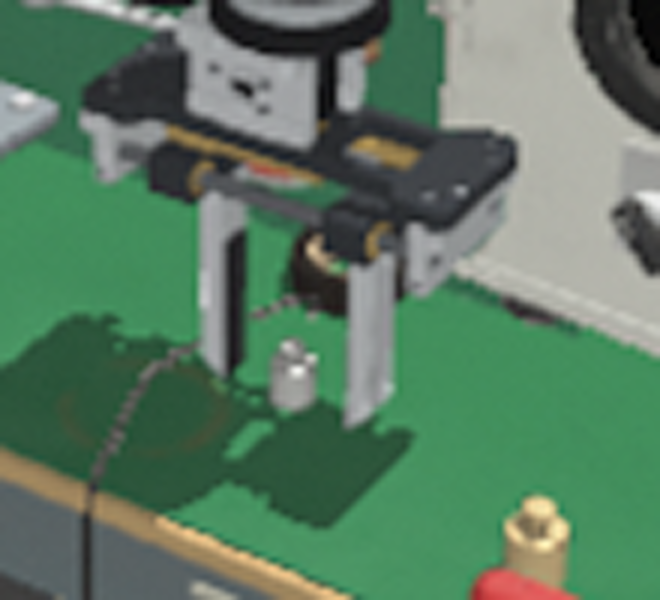

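```bash
python3 -m pendant '[{"tx":-0.03,"ty":0,"tz":0,"rx":0,"ry":0,"rz":0,"grip":0.8},{"tx":0,"ty":0,"tz":0,"rx":0,"ry":0,"rz":0,"grip":0.8},{"tx":0,"ty":0,"tz":0.02,"rx":0,"ry":0,"rz":0,"grip":0.8},{"tx":0,"ty":0,"tz":0,"rx":0,"ry":0,"rz":0,"grip":0.8},{"tx":0,"ty":0,"tz":0.02,"rx":0,"ry":0,"rz":0,"grip":0.8},{"tx":0,"ty":0,"tz":0,"rx":0,"ry":0,"rz":0,"grip":0.8},{"tx":0,"ty":0,"tz":0.02,"rx":0,"ry":0,"rz":0,"grip":0.8},{"tx":0,"ty":0,"tz":0,"rx":0,"ry":0,"rz":0,"grip":0.8}]' 8;python3 plan.py .4235 -.089 .30 0
```

```text
time_s: 10.38
ee_pos: [0.4266, -0.0888, 0.1048]
eef_rot: [3.136, -0.011, 0.004]
force: [-0.4, -0.5, -0.3]
grip_width: 0.0194
at [ 0.4266 -0.0888  0.1048] rpy [ 3.1363 -0.0115  0.0043] w 0.0194 t 10.3833 F [-0.3808 -0.5448 -0.3065]
level rx 0.08 ry -0.16
{"tx":-0.02,"ty":0.00,"tz":-0.98,"rx":0,"ry":0,"rz":0.01,"grip":-1},
{"tx":-0.02,"ty":0.00,"tz":-0.98,"rx":0,"ry":0,"rz":0.01,"grip":-1},
{"tx":-0.02,"ty":0.00,"tz":-0.98,"rx":0,"ry":0,"rz":0.01,"grip":-1},
{"tx":-0.02,"ty":0.00,"tz":-0.98,"rx":0,"ry":0,"rz":0.01,"grip":-1},
{"tx":-0.02,"ty":0.00,"tz":-0.98,"rx":0,"ry":0,"rz":0.01,"grip":-1},
```

```bash
python3 -m pendant '[{"tx":0,"ty":0,"tz":-0.98,"rx":0,"ry":-0.1,"rz":0,"grip":0.8},{"tx":0,"ty":0,"tz":-0.98,"rx":0,"ry":0,"rz":0,"grip":0.8},{"tx":0,"ty":-0.2,"tz":-0.98,"rx":0,"ry":0,"rz":0,"grip":0.8},{"tx":0,"ty":-0.4,"tz":-0.9,"rx":0,"ry":0,"rz":0,"grip":0.8},{"tx":0,"ty":-0.6,"tz":-0.7,"rx":0,"ry":0,"rz":0,"grip":0.8},{"tx":0,"ty":-0.95,"tz":0,"rx":0,"ry":0,"rz":0,"grip":0.8},{"tx":0,"ty":-0.95,"tz":0,"rx":0,"ry":0,"rz":0,"grip":0.8},{"tx":0,"ty":-0.95,"tz":0,"rx":0,"ry":0,"rz":0,"grip":0.8}]' 8;python3 plan.py .4262 .2188 .29 0
```

```text
time_s: 11.05
ee_pos: [0.4241, 0.0754, 0.2941]
eef_rot: [3.14, -0.001, -0.005]
force: [1.0, 1.4, -0.5]
grip_width: 0.0197
at [0.4241 0.0754 0.2941] rpy [ 3.1399 -0.0011 -0.0055] w 0.0197 t 11.05 F [ 0.9799  1.374  -0.4596]
level rx 0.02 ry -0.02
{"tx":0.01,"ty":-0.90,"tz":0.03,"rx":0,"ry":0,"rz":-0.02,"grip":-1},
{"tx":0.01,"ty":-0.90,"tz":0.03,"rx":0,"ry":0,"rz":-0.02,"grip":-1},
{"tx":0.01,"ty":-0.90,"tz":0.03,"rx":0,"ry":0,"rz":-0.02,"grip":-1},
{"tx":0.01,"ty":-0.90,"tz":0.03,"rx":0,"ry":0,"rz":-0.02,"grip":-1},
```

```bash
python3 -m pendant '[{"tx":0.01,"ty":-0.9,"tz":0,"rx":0,"ry":0,"rz":0,"grip":0.8},{"tx":0.01,"ty":-0.9,"tz":0,"rx":0,"ry":0,"rz":0,"grip":0.8},{"tx":0.01,"ty":-0.9,"tz":0,"rx":0,"ry":0,"rz":0,"grip":0.8},{"tx":0.01,"ty":-0.7,"tz":0,"rx":0,"ry":0,"rz":0,"grip":0.8},{"tx":0,"ty":0,"tz":0,"rx":0,"ry":0,"rz":0,"grip":0.8},{"tx":0,"ty":0,"tz":0,"rx":0,"ry":0,"rz":0,"grip":0.8}]' 8;python3 plan.py .4262 .2188 .23 0
python3 - <<'E'
from h import *
a=snap('scene','s9.png')['pixels']
cv2.imwrite('pics/s9c.png',cv2.resize(a[150:280,170:330],None,fx=5,fy=4.6,interpolation=cv2.INTER_CUBIC))
E
```

```text
time_s: 11.55
ee_pos: [0.4236, 0.224, 0.2939]
eef_rot: [3.141, -0.002, 0.001]
force: [0.2, -1.4, -0.5]
grip_width: 0.0197
at [0.4236 0.224  0.2939] rpy [ 3.1407 -0.0018  0.0007] w 0.0197 t 11.55 F [ 0.2288 -1.4062 -0.4505]
level rx 0.01 ry -0.03
{"tx":0.03,"ty":0.07,"tz":0.80,"rx":0,"ry":0,"rz":0.01,"grip":-1},
{"tx":0.03,"ty":0.07,"tz":0.80,"rx":0,"ry":0,"rz":0.01,"grip":-1},
```

View pics/s9c.png

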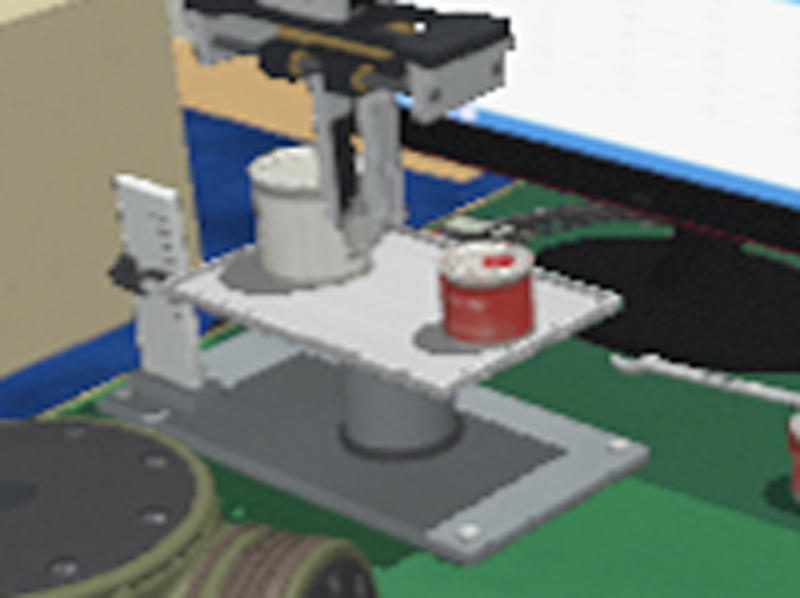

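Weight held between the fingers and clear above the pan. I'll lower it now.

```bash
python3 -m pendant '[{"tx":0.06,"ty":0.1,"tz":0.85,"rx":0,"ry":0,"rz":0,"grip":0.8},{"tx":0,"ty":0.03,"tz":0.7,"rx":0,"ry":0,"rz":0,"grip":0.8},{"tx":0,"ty":0,"tz":0.15,"rx":0,"ry":0,"rz":0,"grip":0.8},{"tx":0,"ty":0,"tz":0,"rx":0,"ry":0,"rz":0,"grip":0.8}]' 8;python3 plan.py .4262 .2188 .215 0
python3 - <<'E'
from h import *
a=snap('scene','s10.png')['pixels']
cv2.imwrite('pics/s10c.png',cv2.resize(a[170:260,210:310],None,fx=8,fy=6.6,interpolation=cv2.INTER_CUBIC))
E
```

```text
time_s: 11.93
ee_pos: [0.4272, 0.2149, 0.2252]
eef_rot: [3.142, -0.005, -0.003]
force: [0.1, 0.6, 0.2]
grip_width: 0.0195
at [0.4272 0.2149 0.2252] rpy [ 3.1415 -0.0046 -0.0033] w 0.0195 t 11.9333 F [0.0513 0.6224 0.2103]
level rx 0.00 ry -0.07
{"tx":-0.02,"ty":-0.10,"tz":0.26,"rx":0,"ry":0,"rz":-0.05,"grip":-1},
```

View pics/s10c.png

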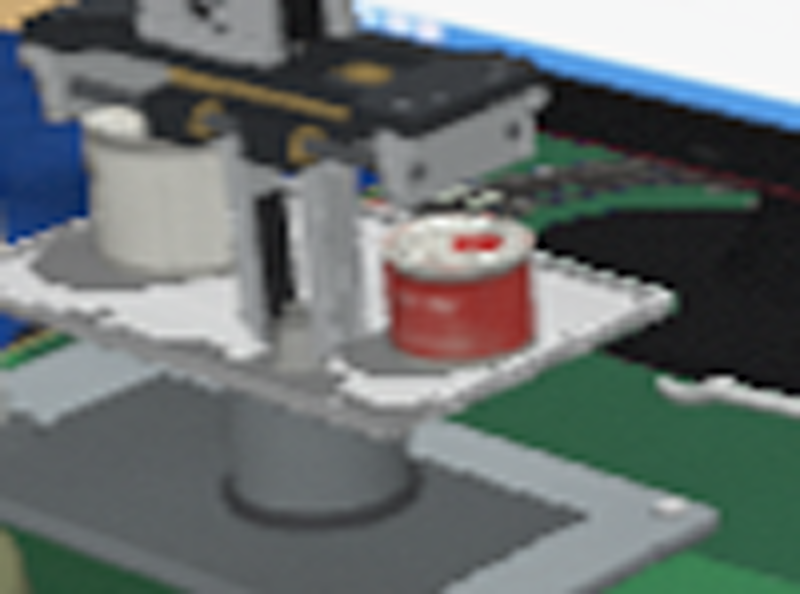

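```bash
python3 -m pendant '[{"tx":0,"ty":-0.05,"tz":0.2,"rx":0,"ry":-0.05,"rz":0,"grip":0.8},{"tx":0,"ty":0,"tz":0.2,"rx":0,"ry":0,"rz":0,"grip":0.8},{"tx":0,"ty":0,"tz":0.05,"rx":0,"ry":0,"rz":0,"grip":0.8},{"tx":0,"ty":0,"tz":0,"rx":0,"ry":0,"rz":0,"grip":0.8},{"tx":0,"ty":0,"tz":0,"rx":0,"ry":0,"rz":0,"grip":0.8}]' 8;python3 plan.py .4262 .2188 .211 0
python3 - <<'E'
from h import *
a=snap('scene','s11.png')['pixels']
cv2.imwrite('pics/s11c.png',cv2.resize(a[170:260,210:310],None,fx=8,fy=6.6,interpolation=cv2.INTER_CUBIC))
E
python3 sink.py s6.png s11.png
```

```text
time_s: 12.4
ee_pos: [0.429, 0.2168, 0.2107]
eef_rot: [-3.139, -0.007, -0.005]
force: [-0.3, -0.9, 1.0]
grip_width: 0.0191
at [0.429  0.2168 0.2107] rpy [-3.1391 -0.0067 -0.0051] w 0.0191 t 12.4 F [-0.2589 -0.9043  1.0168]
level rx -0.04 ry -0.10
{"tx":-0.07,"ty":-0.05,"tz":-0.01,"rx":0,"ry":0,"rz":-0.07,"grip":-1},
tin shift (0.5928354833140164, np.float32(-0.5739136), np.float32(20.19423)) px/mm 0.3063727597873239 sink mm 65.91391852198242
column control (0.9977360217395521, np.float32(0.071899414), np.float32(-0.026992798))
```

View pics/s11c.png

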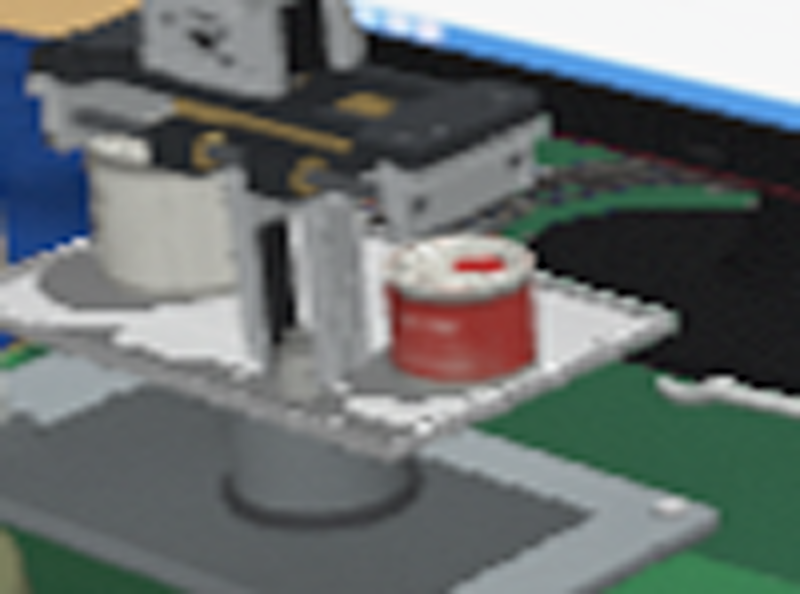

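```bash
python3 -m pendant '[{"tx":0,"ty":0,"tz":-0.12,"rx":0,"ry":0,"rz":0,"grip":0.8},{"tx":0,"ty":0,"tz":0,"rx":0,"ry":0,"rz":0,"grip":0.8},{"tx":0,"ty":0,"tz":0,"rx":0,"ry":0,"rz":0,"grip":0.4},{"tx":0,"ty":0,"tz":0,"rx":0,"ry":0,"rz":0,"grip":0.2},{"tx":0,"ty":0,"tz":0,"rx":0,"ry":0,"rz":0,"grip":0.2},{"tx":0,"ty":0,"tz":-0.4,"rx":0,"ry":0,"rz":0,"grip":0.2},{"tx":0,"ty":0,"tz":-1,"rx":0,"ry":0,"rz":0,"grip":0.2},{"tx":0,"ty":0,"tz":-1,"rx":0,"ry":0,"rz":0,"grip":0.2}]' 8;python3 plan.py .44 .1 .33 45
python3 - <<'E'
from h import *
a=snap('scene','s12.png')['pixels']
cv2.imwrite('pics/s12c.png',cv2.resize(a[170:260,180:300],None,fx=6.6,fy=6.6,interpolation=cv2.INTER_CUBIC))
E
```

```text
time_s: 13.17
ee_pos: [0.4266, 0.2159, 0.3086]
eef_rot: [3.139, 0.005, -0.005]
force: [0.9, -0.3, 0.7]
grip_width: 0.0376
at [0.4266 0.2159 0.3086] rpy [ 3.1393  0.0046 -0.0048] w 0.0376 t 13.1667 F [ 0.8629 -0.2924  0.6534]
level rx 0.03 ry 0.07
{"tx":0.03,"ty":0.24,"tz":-0.04,"rx":0,"ry":0,"rz":-0.94,"grip":-1},
{"tx":0.01,"ty":0.24,"tz":-0.04,"rx":0,"ry":0,"rz":-0.94,"grip":-1},
{"tx":-0.00,"ty":0.24,"tz":-0.04,"rx":0,"ry":0,"rz":-0.94,"grip":-1},
{"tx":-0.02,"ty":0.24,"tz":-0.04,"rx":0,"ry":0,"rz":-0.94,"grip":-1},
{"tx":-0.03,"ty":0.24,"tz":-0.04,"rx":0,"ry":0,"rz":-0.94,"grip":-1},
{"tx":-0.05,"ty":0.24,"tz":-0.04,"rx":0,"ry":0,"rz":-0.94,"grip":-1},
{"tx":-0.07,"ty":0.23,"tz":-0.04,"rx":0,"ry":0,"rz":-0.94,"grip":-1},
{"tx":-0.08,"ty":0.23,"tz":-0.04,"rx":0,"ry":0,"rz":-0.94,"grip":-1},
```

View pics/s12c.png

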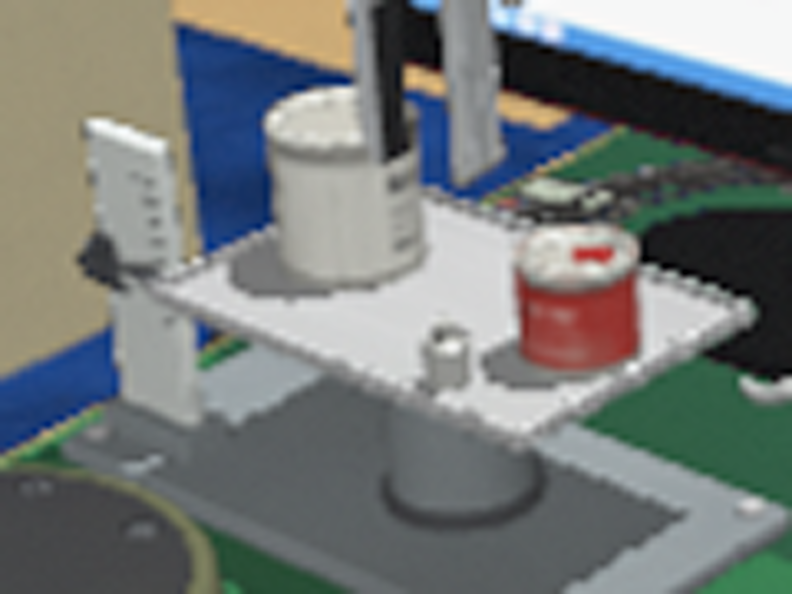

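The small weight stands upright on the pan. I'll back the arm away so the pan settles, then read the pointer.

```bash
python3 -m pendant '[{"tx":0.1,"ty":0.6,"tz":-0.3,"rx":0,"ry":0,"rz":-1,"grip":0.2},{"tx":0.1,"ty":0.8,"tz":-0.2,"rx":0,"ry":0,"rz":-1,"grip":0},{"tx":0,"ty":0.8,"tz":0,"rx":0,"ry":0,"rz":-1,"grip":-0.3},{"tx":-0.1,"ty":0.8,"tz":0,"rx":0,"ry":0,"rz":-1,"grip":-0.3},{"tx":-0.2,"ty":0.8,"tz":0,"rx":0,"ry":0,"rz":-1,"grip":-0.3},{"tx":-0.2,"ty":0.5,"tz":0,"rx":0,"ry":0,"rz":-1,"grip":-0.3},{"tx":0,"ty":0,"tz":0,"rx":0,"ry":0,"rz":-1,"grip":-0.3},{"tx":0,"ty":0,"tz":0,"rx":0,"ry":0,"rz":0,"grip":-0.3}]' 8;python3 plan.py .44 .1 .33 45
python3 - <<'E'
from h import *
a=snap('scene','s13.png')['pixels']
cv2.imwrite('pics/s13d.png',cv2.resize(a[190:225,185:225],None,fx=18,fy=16,interpolation=cv2.INTER_NEAREST))
E
python3 sink.py s6.png s13.png;python3 sink.py s1.png s13.png
```

```text
time_s: 13.88
ee_pos: [0.4464, 0.0355, 0.3407]
eef_rot: [3.137, -0.015, 0.51]
force: [-0.5, 0.9, -0.1]
grip_width: 0.0614
at [0.4464 0.0355 0.3407] rpy [ 3.1374 -0.0149  0.5098] w 0.0614 t 13.8833 F [-0.4764  0.907  -0.1006]
level rx 0.06 ry -0.21
{"tx":0.16,"ty":-0.37,"tz":0.07,"rx":0,"ry":0,"rz":-0.99,"grip":-1},
{"tx":0.19,"ty":-0.36,"tz":0.07,"rx":0,"ry":0,"rz":-0.99,"grip":-1},
{"tx":0.21,"ty":-0.35,"tz":0.07,"rx":0,"ry":0,"rz":-0.99,"grip":-1},
{"tx":0.23,"ty":-0.33,"tz":0.07,"rx":0,"ry":0,"rz":-0.99,"grip":-1},
tin shift (0.9346434567289473, np.float32(0.43693542), np.float32(0.9553375)) px/mm 0.3063727597873239 sink mm 3.118219534521389
column control (0.998722881976656, np.float32(0.045425415), np.float32(0.014602661))
tin shift (0.9207267961680594, np.float32(0.62493896), np.float32(6.513382)) px/mm 0.3063727597873239 sink mm 21.259664085440345
column control (0.9986634618467228, np.float32(0.040008545), np.float32(0.011474609))
```

View pics/s13d.png

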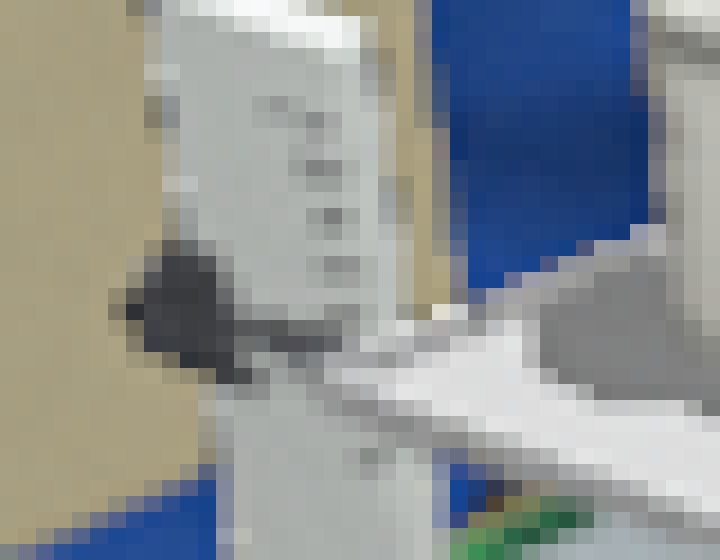

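```bash
python3 - <<'E'
from h import *
o=[]
for f in('s1.png','s6.png','s13.png'):
    a=cv2.imread('pics/'+f)[198:220,188:210]
    o.append(cv2.resize(a,None,fx=12,fy=22,interpolation=cv2.INTER_NEAREST)); g=cv2.cvtColor(a,cv2.COLOR_BGR2GRAY); print(f); print(g[4:19,2:18])
cv2.imwrite('pics/cmp.png',np.hstack(o))
E
```

```text
s1.png
[[159 160 160 159 163 172 177 176 177 179 179 180 182 180 189 195]
 [160 160 159 161 147 159 179 177 179 172 174 185 160 129 168 194]
 [160 159 161 163 141 154 173 164 141 106 109 124 131 146 178 194]
 [160 160 162 140  95 108 142 151 120  77  78  85 100 153 220 208]
 [160 161 158 119  64  69  89 143 166 147 112 122 179 177 177 185]
 [161 164 138  85  64  63  61 126 172 176 162 152 180 201 208 218]
 [162 139  91  65  59  61  62 105 160 180 180 163 149 165 181 213]
 [164 120  50  68  66  63  62  82 134 170 179 171 154 143 139 160]
 [163 151 109  66  66  64  64  69 103 156 177 178 175 159 141 147]
 [161 166 125  61  62  61  64  76 131 171 178 164 152 162 171 180]
 [160 162 151 141 106  50  56  61 128 171 178 170 164 160 142 167]
 [161 160 162 164 151 141 114  63  77 124 162 176 176 173 159 173]
 [160 159 161 162 163 164 160 153 135 142 169 175 176 164 168 182]
 [160 161 161 160 161 161 170 178 171 171 176 175 176 156 132 141]
 [160 161 160 160 160 161 154 162 175 175 173 172 175 170 157 158]]
s6.png
[[159 160 161 160 164 173 178 177 176 177 178 179 181 180 189 196]
 [160 161 161
[... 1239 characters left out ...]
 175 173 174 162 139 146 176]
 [158 162 136  83  62  63  61 123 167 175 175 175 169 157 161 177]
 [159 137  89  63  58  58  61 104 157 178 177 177 178 179 178 183]
 [160 118  48  68  64  62  62  82 135 152 152 173 169 143 139 171]
 [160 149 106  65  67  62  63  68  87  90  87 109 112 120 150 178]
 [159 162 124  61  62  61  65  74 108 108  78  79  86 101 156 198]
 [159 161 150 140 106  51  55  61 119 157 146 113 130 166 164 163]
 [159 158 161 163 150 140 112  63  76 124 159 145 136 178 198 201]
 [158 157 159 159 160 161 158 151 135 142 169 168 151 150 164 175]
 [157 158 158 158 159 158 169 175 169 168 174 174 165 150 139 137]
 [157 158 158 158 158 158 152 161 172 172 171 172 172 168 162 151]]
```

View pics/cmp.png

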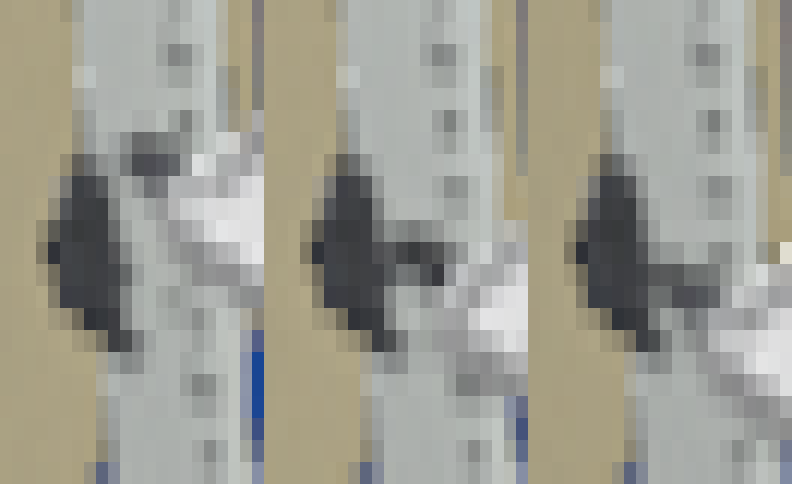

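```bash
python3 - <<'E'
from h import *
c=ctrl.camera('scene')
yd=np.array([.052,.9986,0]);xd=np.array([.9986,-.052,0]);pc=np.array([.4807,.266,0])
pp=lambda x,y,z: np.array(proj(c,pc+x*xd+y*yd+[0,0,z]))
print('d/dx 10mm',pp(-.041,.14,.12)-pp(-.051,.14,.12),'d/dy 10mm',pp(-.051,.15,.12)-pp(-.051,.14,.12),'d/dz',pp(-.051,.14,.13)-pp(-.051,.14,.12))
for n,p in dict(FL=(-.051,.177,.17),FR=(-.051,.127,.17),BL=(-.041,.177,.17),BR=(-.041,.127,.17)).items(): print(n,pp(*p))
for t in (.04,.045,.05): print(t,'front lip top outer R',pp(-.075,-.115,.159-t),'L',pp(-.075,.115,.159-t),'back R',pp(.075,-.115,.159-t))
a=cv2.imread('pics/s13.png')
cv2.imwrite('pics/z1.png',cv2.resize(a[183:203,186:216],None,fx=24,fy=24,interpolation=cv2.INTER_CUBIC))
cv2.imwrite('pics/z2.png',cv2.resize(a[205:240,230:300],None,fx=11,fy=11,interpolation=cv2.INTER_CUBIC))
E
```

```text
d/dx 10mm [ 2.5538 -1.1561] d/dy 10mm [-2.2121 -0.8663] d/dz [-0.4006 -3.0026]
FL [191.1448 187.6355]
FR [202.2953 191.7442]
BL [193.7542 186.5607]
BR [204.8989 190.6305]
0.04 front lip top outer R [257.5802 233.9818] L [200.8076 211.2394] back R [293.2628 213.9619]
0.045 front lip top outer R [257.7007 235.5935] L [201.0119 212.7545] back R [293.3149 215.4909]
0.05 front lip top outer R [257.8207 237.1995] L [201.2155 214.2647] back R [293.3668 217.0148]
```

View pics/z1.png

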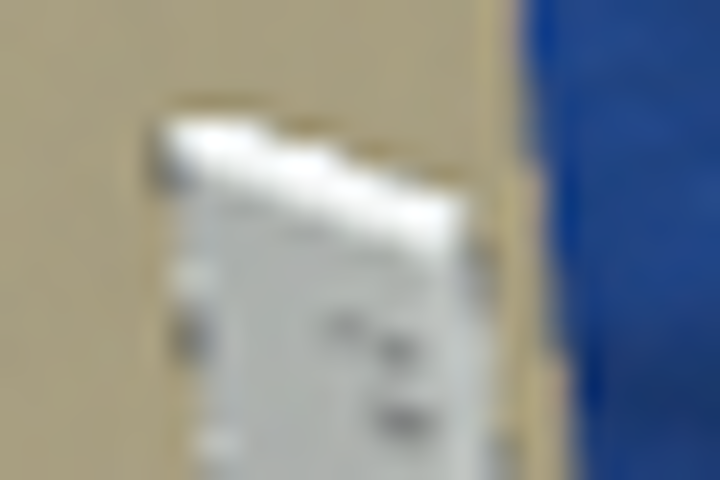

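View pics/z2.png

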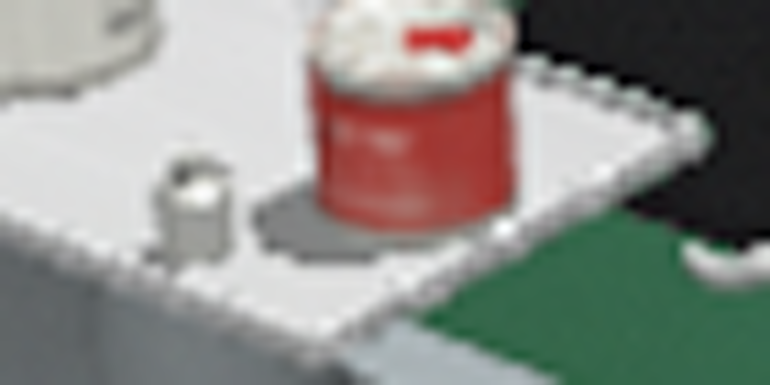

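The pan settled with the pointer still roughly 3–5 mm above the jaw middle. I read the jaws near (198,210) and (198,213.2) and the pointer near row 210.3. The 100 g weight may suit better than the 50 g. I'll add it, which is safe at about 53 mm travel, and then compare.

```bash
python3 -m pendant '[{"tx":-0.5,"ty":0.7,"tz":0.1,"rx":0,"ry":-0.1,"rz":1,"grip":-0.3},{"tx":-0.5,"ty":0.75,"tz":0.1,"rx":0,"ry":-0.1,"rz":1,"grip":-0.3},{"tx":-0.4,"ty":0.8,"tz":0.2,"rx":0,"ry":0,"rz":1,"grip":-0.3},{"tx":-0.3,"ty":0.9,"tz":0.2,"rx":0,"ry":0,"rz":1,"grip":-0.3},{"tx":-0.1,"ty":0.9,"tz":0.3,"rx":0,"ry":0,"rz":1,"grip":-0.3},{"tx":0,"ty":0.9,"tz":0.4,"rx":0,"ry":0,"rz":1,"grip":-0.3},{"tx":0,"ty":0.9,"tz":0.5,"rx":0,"ry":0,"rz":1,"grip":-0.3},{"tx":0,"ty":0.5,"tz":0.5,"rx":0,"ry":0,"rz":0.5,"grip":-0.3}]' 8;python3 plan.py .3752 -.2336 .2 0
python3 - <<'E'
from h import *
a=snap('scene','s14.png')['pixels']
cv2.imwrite('pics/s14c.png',cv2.resize(a[230:360,290:470],None,fx=4.4,fy=4.4,interpolation=cv2.INTER_CUBIC))
E
```

```text
time_s: 14.75
ee_pos: [0.4472, -0.2364, 0.2498]
eef_rot: [3.137, -0.012, -0.036]
force: [1.6, 0.0, 0.6]
grip_width: 0.0615
at [ 0.4472 -0.2364  0.2498] rpy [ 3.137  -0.0115 -0.0355] w 0.0615 t 14.75 F [1.571  0.0184 0.6199]
level rx 0.07 ry -0.17
{"tx":-0.60,"ty":-0.00,"tz":0.42,"rx":0,"ry":0,"rz":-0.17,"grip":-1},
{"tx":-0.60,"ty":-0.01,"tz":0.42,"rx":0,"ry":0,"rz":-0.17,"grip":-1},
{"tx":-0.60,"ty":-0.02,"tz":0.42,"rx":0,"ry":0,"rz":-0.17,"grip":-1},
```

View pics/s14c.png

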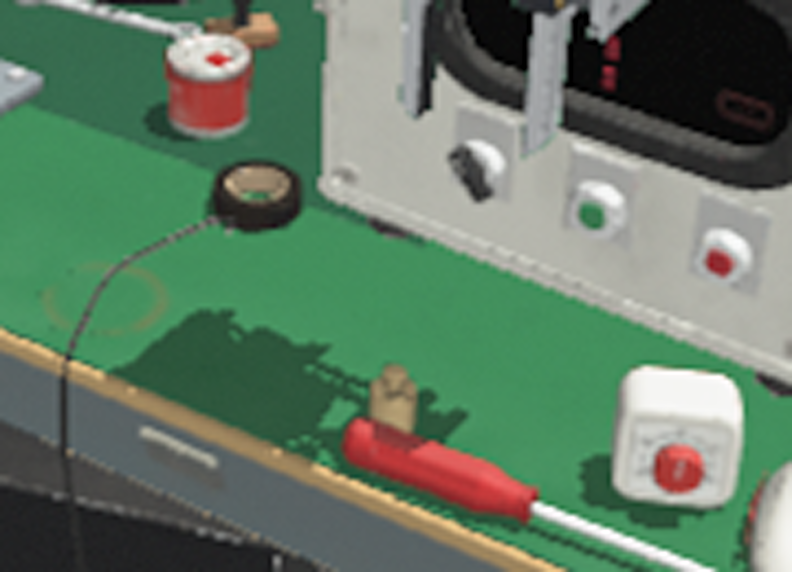

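```bash
python3 -m pendant '[{"tx":-0.6,"ty":0,"tz":0.3,"rx":0.05,"ry":-0.15,"rz":-0.2,"grip":-0.3},{"tx":-0.65,"ty":0,"tz":0.4,"rx":0,"ry":0,"rz":-0.2,"grip":-0.3},{"tx":-0.5,"ty":0,"tz":0.4,"rx":0,"ry":0,"rz":-0.2,"grip":-0.3},{"tx":0,"ty":0,"tz":0.2,"rx":0,"ry":0,"rz":0,"grip":-0.3},{"tx":0,"ty":0,"tz":0,"rx":0,"ry":0,"rz":0,"grip":-0.3}]' 8;python3 plan.py .3752 -.2336 .15 0
python3 - <<'E'
from h import *
a=snap('scene','s15.png')['pixels']
cv2.imwrite('pics/s15c.png',cv2.resize(a[230:360,290:470],None,fx=4.4,fy=4.4,interpolation=cv2.INTER_CUBIC))
b=snap('top','t15.png')['pixels']
E
```

```text
time_s: 15.22
ee_pos: [0.3748, -0.2345, 0.1887]
eef_rot: [-3.137, 0.007, -0.001]
force: [-0.1, 0.1, -0.1]
grip_width: 0.0608
at [ 0.3748 -0.2345  0.1887] rpy [-3.1374  0.0073 -0.001 ] w 0.0608 t 15.2167 F [-0.1443  0.1059 -0.056 ]
level rx -0.06 ry 0.10
{"tx":0.01,"ty":-0.02,"tz":0.97,"rx":0,"ry":0,"rz":-0.01,"grip":-1},
```

View pics/s15c.png

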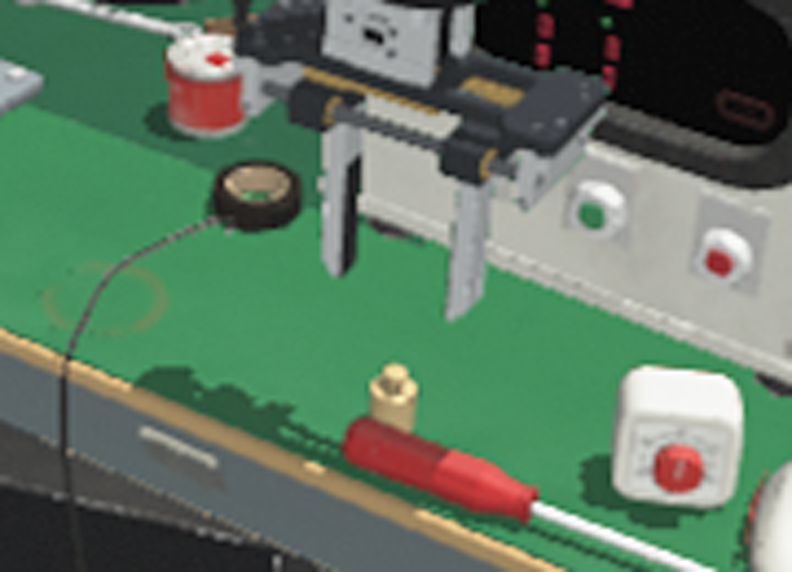

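```bash
python3 -m pendant '[{"tx":0.03,"ty":0,"tz":0.8,"rx":-0.06,"ry":0.1,"rz":0,"grip":-0.3},{"tx":0.02,"ty":0,"tz":0.7,"rx":0,"ry":0,"rz":0,"grip":-0.3},{"tx":0,"ty":0,"tz":0.2,"rx":0,"ry":0,"rz":0,"grip":-0.3},{"tx":0,"ty":0,"tz":0,"rx":0,"ry":0,"rz":0,"grip":-0.3}]' 8;python3 plan.py .376 -.2336 .105 0
python3 - <<'E'
from h import *
a=snap('scene','s16.png')['pixels']
cv2.imwrite('pics/s16c.png',cv2.resize(a[230:360,290:470],None,fx=4.4,fy=4.4,interpolation=cv2.INTER_CUBIC))
E
```

```text
time_s: 15.65
ee_pos: [0.3832, -0.2356, 0.1244]
eef_rot: [3.135, -0.01, 0.001]
force: [-0.7, 0.4, -0.4]
grip_width: 0.0609
at [ 0.3832 -0.2356  0.1244] rpy [ 3.1346 -0.0096  0.0012] w 0.0609 t 15.65 F [-0.6848  0.4101 -0.3943]
level rx 0.10 ry -0.14
{"tx":-0.18,"ty":-0.05,"tz":0.48,"rx":0,"ry":0,"rz":0.02,"grip":-1},
```

View pics/s16c.png

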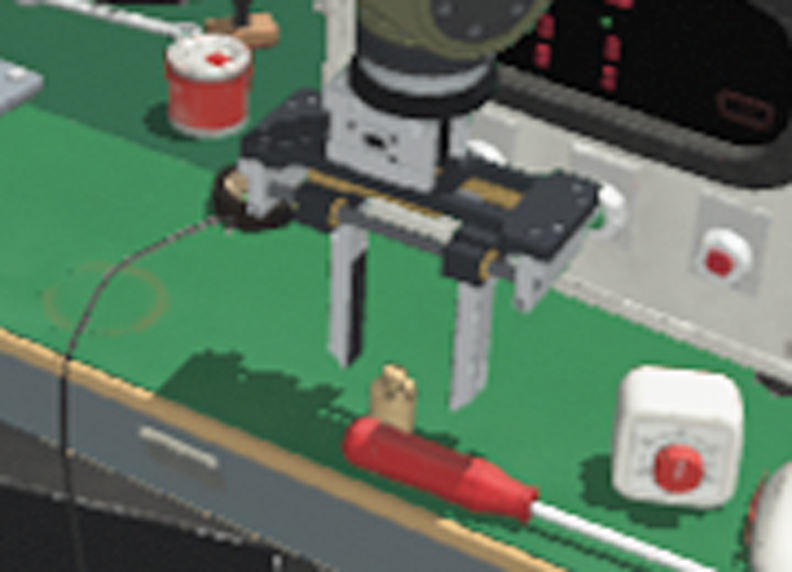

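```bash
python3 -m pendant '[{"tx":-0.17,"ty":-0.05,"tz":0.25,"rx":0.1,"ry":-0.14,"rz":0,"grip":-0.3},{"tx":-0.02,"ty":0,"tz":0.25,"rx":0,"ry":0,"rz":0,"grip":-0.3},{"tx":0,"ty":0,"tz":0,"rx":0,"ry":0,"rz":0,"grip":-0.3}]' 8;python3 plan.py .376 -.2336 .105 0
python3 - <<'E'
from h import *
a=snap('scene','s17.png')['pixels']
cv2.imwrite('pics/s17c.png',cv2.resize(a[270:350,340:430],None,fx=7,fy=7,interpolation=cv2.INTER_CUBIC))
E
```

```text
time_s: 15.95
ee_pos: [0.377, -0.2343, 0.1068]
eef_rot: [3.139, -0.003, 0.002]
force: [-0.4, 0.1, -0.9]
grip_width: 0.0611
at [ 0.377  -0.2343  0.1068] rpy [ 3.1388 -0.0035  0.0018] w 0.0611 t 15.95 F [-0.3503  0.1115 -0.8714]
level rx 0.04 ry -0.05
{"tx":-0.02,"ty":-0.02,"tz":0.04,"rx":0,"ry":0,"rz":0.03,"grip":-1},
```

View pics/s17c.png

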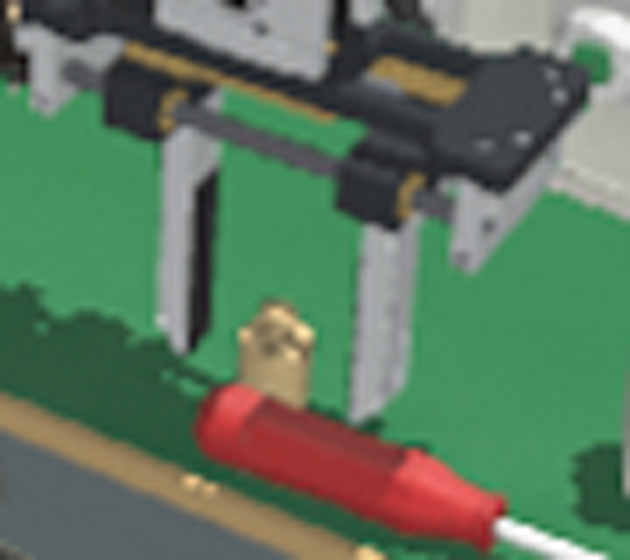

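```bash
python3 -m pendant '[{"tx":-0.03,"ty":0,"tz":0.1,"rx":0.04,"ry":-0.05,"rz":0,"grip":0.75},{"tx":0,"ty":0,"tz":0.02,"rx":0,"ry":0,"rz":0,"grip":0.75},{"tx":-0.02,"ty":0,"tz":0.02,"rx":0,"ry":0,"rz":0,"grip":0.75},{"tx":0,"ty":0,"tz":0.02,"rx":0,"ry":0,"rz":0,"grip":0.75},{"tx":-0.02,"ty":0,"tz":0.02,"rx":0,"ry":0,"rz":0,"grip":0.75},{"tx":0,"ty":0,"tz":0,"rx":0,"ry":0,"rz":0,"grip":0.75},{"tx":0,"ty":0,"tz":0.02,"rx":0,"ry":0,"rz":0,"grip":0.75}]' 10;python3 plan.py .376 -.2336 .3 0
```

```text
time_s: 16.58
ee_pos: [0.3748, -0.2351, 0.1006]
eef_rot: [3.14, -0.002, 0.001]
force: [-2.3, 3.8, 14.7]
grip_width: 0.0242
at [ 0.3748 -0.2351  0.1006] rpy [ 3.1401 -0.0023  0.0012] w 0.0242 t 16.5833 F [-2.2962  3.8001 14.6897]
level rx 0.02 ry -0.03
{"tx":0.01,"ty":-0.01,"tz":-1.00,"rx":0,"ry":0,"rz":0.00,"grip":-1},
{"tx":0.01,"ty":-0.01,"tz":-1.00,"rx":0,"ry":0,"rz":0.00,"grip":-1},
{"tx":0.01,"ty":-0.01,"tz":-1.00,"rx":0,"ry":0,"rz":0.00,"grip":-1},
{"tx":0.01,"ty":-0.01,"tz":-1.00,"rx":0,"ry":0,"rz":0.00,"grip":-1},
{"tx":0.01,"ty":-0.01,"tz":-1.00,"rx":0,"ry":0,"rz":0.00,"grip":-1},
```

```bash
python3 -m pendant '[{"tx":0,"ty":0,"tz":-0.3,"rx":0,"ry":0,"rz":0,"grip":0.75},{"tx":0,"ty":0,"tz":-1,"rx":0,"ry":0,"rz":0,"grip":0.75},{"tx":0,"ty":0,"tz":-1,"rx":0,"ry":0,"rz":0,"grip":0.75},{"tx":0,"ty":0,"tz":-1,"rx":0,"ry":0,"rz":0,"grip":0.75},{"tx":0,"ty":-0.4,"tz":-0.9,"rx":0,"ry":0,"rz":0,"grip":0.75},{"tx":0,"ty":-0.6,"tz":-0.7,"rx":0,"ry":0,"rz":0,"grip":0.75},{"tx":0,"ty":-0.95,"tz":-0.2,"rx":0,"ry":0,"rz":0,"grip":0.75},{"tx":0,"ty":-0.95,"tz":0,"rx":0,"ry":0,"rz":0,"grip":0.75}]' 10;python3 plan.py .46 .02 .3 0
python3 - <<'E'
from h import *
a=snap('scene','s18.png')['pixels']
cv2.imwrite('pics/s18c.png',cv2.resize(a[190:350,290:450],None,fx=5,fy=3.7,interpolation=cv2.INTER_CUBIC))
E
```

```text
time_s: 17.25
ee_pos: [0.3729, -0.1187, 0.3139]
eef_rot: [-3.14, -0.0, -0.006]
force: [1.6, 0.7, -1.4]
grip_width: 0.0239
at [ 0.3729 -0.1187  0.3139] rpy [-3.1396 -0.0003 -0.0064] w 0.0239 t 17.25 F [ 1.6245  0.7472 -1.399 ]
level rx -0.03 ry -0.00
{"tx":0.43,"ty":-0.70,"tz":0.07,"rx":0,"ry":0,"rz":-0.02,"grip":-1},
{"tx":0.43,"ty":-0.70,"tz":0.07,"rx":0,"ry":0,"rz":-0.02,"grip":-1},
{"tx":0.43,"ty":-0.70,"tz":0.07,"rx":0,"ry":0,"rz":-0.02,"grip":-1},
{"tx":0.43,"ty":-0.69,"tz":0.07,"rx":0,"ry":0,"rz":-0.02,"grip":-1},
{"tx":0.43,"ty":-0.69,"tz":0.07,"rx":0,"ry":0,"rz":-0.02,"grip":-1},
```

View pics/s18c.png

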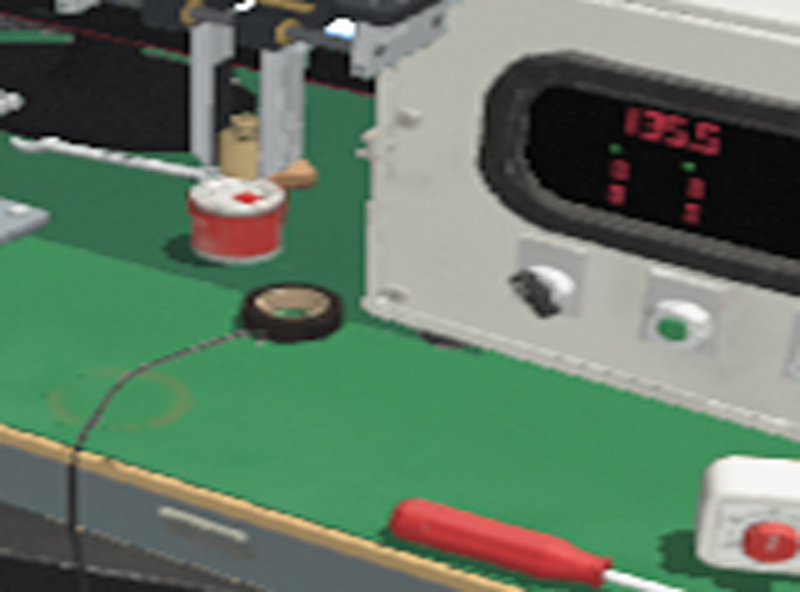

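```bash
python3 -m pendant '[{"tx":0.43,"ty":-0.88,"tz":0,"rx":0,"ry":0,"rz":0,"grip":0.75},{"tx":0.43,"ty":-0.88,"tz":0,"rx":0,"ry":0,"rz":0,"grip":0.75},{"tx":0.43,"ty":-0.88,"tz":0,"rx":0,"ry":0,"rz":0,"grip":0.75},{"tx":0.43,"ty":-0.88,"tz":0,"rx":0,"ry":0,"rz":0,"grip":0.75},{"tx":0.43,"ty":-0.88,"tz":0,"rx":0,"ry":0,"rz":0,"grip":0.75},{"tx":0.43,"ty":-0.88,"tz":0,"rx":0,"ry":0,"rz":0,"grip":0.75},{"tx":0.43,"ty":-0.88,"tz":0,"rx":0,"ry":0,"rz":0,"grip":0.75},{"tx":0.43,"ty":-0.85,"tz":0,"rx":0,"ry":0,"rz":0,"grip":0.75}]' 10;python3 plan.py .53 .2134 .3 0
```

```text
time_s: 17.97
ee_pos: [0.5121, 0.1746, 0.316]
eef_rot: [-3.14, -0.005, -0.009]
force: [0.3, -0.4, 0.0]
grip_width: 0.0238
at [0.5121 0.1746 0.316 ] rpy [-3.1402 -0.0053 -0.0093] w 0.0238 t 17.9667 F [ 0.3383 -0.4136  0.0205]
level rx -0.02 ry -0.08
{"tx":0.22,"ty":-0.49,"tz":0.20,"rx":0,"ry":0,"rz":-0.07,"grip":-1},
{"tx":0.22,"ty":-0.49,"tz":0.20,"rx":0,"ry":0,"rz":-0.07,"grip":-1},
```

```bash
python3 -m pendant '[{"tx":0.22,"ty":-0.45,"tz":0.2,"rx":0,"ry":-0.08,"rz":-0.07,"grip":0.75},{"tx":0.2,"ty":-0.35,"tz":0.3,"rx":0,"ry":0,"rz":-0.07,"grip":0.75},{"tx":0,"ty":0,"tz":0,"rx":0,"ry":0,"rz":0,"grip":0.75},{"tx":0,"ty":0,"tz":0,"rx":0,"ry":0,"rz":0,"grip":0.75}]' 10;python3 plan.py .53 .2134 .22 0
python3 - <<'E'
from h import *
a=snap('scene','s19.png')['pixels']
cv2.imwrite('pics/s19c.png',cv2.resize(a[150:280,170:330],None,fx=5,fy=4.6,interpolation=cv2.INTER_CUBIC))
E
```

```text
time_s: 18.3
ee_pos: [0.5308, 0.2149, 0.293]
eef_rot: [-3.14, 0.003, 0.008]
force: [-0.2, 0.3, -1.1]
grip_width: 0.0242
at [0.5308 0.2149 0.293 ] rpy [-3.1403  0.0027  0.008 ] w 0.0242 t 18.3 F [-0.2347  0.3022 -1.1103]
level rx -0.02 ry 0.04
{"tx":-0.01,"ty":0.02,"tz":0.91,"rx":0,"ry":0,"rz":0.06,"grip":-1},
{"tx":-0.01,"ty":0.02,"tz":0.91,"rx":0,"ry":0,"rz":0.06,"grip":-1},
```

View pics/s19c.png

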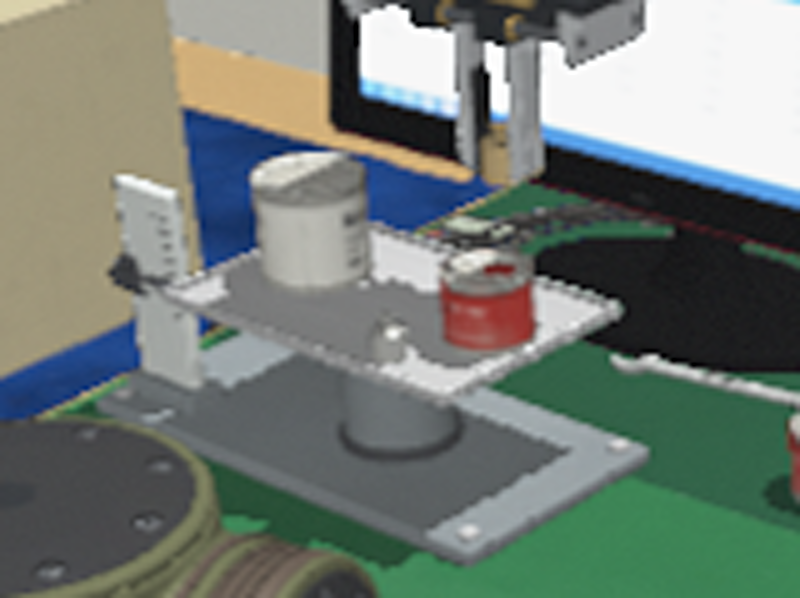

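```bash
python3 -m pendant '[{"tx":0,"ty":0,"tz":0.85,"rx":0,"ry":0,"rz":0.06,"grip":0.75},{"tx":0,"ty":0,"tz":0.8,"rx":0,"ry":0,"rz":0,"grip":0.75},{"tx":0,"ty":0,"tz":0.15,"rx":0,"ry":0,"rz":0,"grip":0.75},{"tx":0,"ty":0,"tz":0,"rx":0,"ry":0,"rz":0,"grip":0.75}]' 10;python3 plan.py .53 .2134 .208 0
python3 - <<'E'
from h import *
a=snap('scene','s20.png')['pixels']
cv2.imwrite('pics/s20c.png',cv2.resize(a[150:280,170:330],None,fx=5,fy=4.6,interpolation=cv2.INTER_CUBIC))
E
```

```text
time_s: 18.68
ee_pos: [0.5306, 0.2117, 0.2229]
eef_rot: [-3.139, -0.002, -0.0]
force: [0.0, -0.4, -0.3]
grip_width: 0.0235
at [0.5306 0.2117 0.2229] rpy [-3.1389 -0.0024 -0.0001] w 0.0235 t 18.6833 F [ 0.0217 -0.3602 -0.3264]
level rx -0.04 ry -0.03
{"tx":-0.02,"ty":-0.04,"tz":0.37,"rx":0,"ry":0,"rz":-0.00,"grip":-1},
```

View pics/s20c.png

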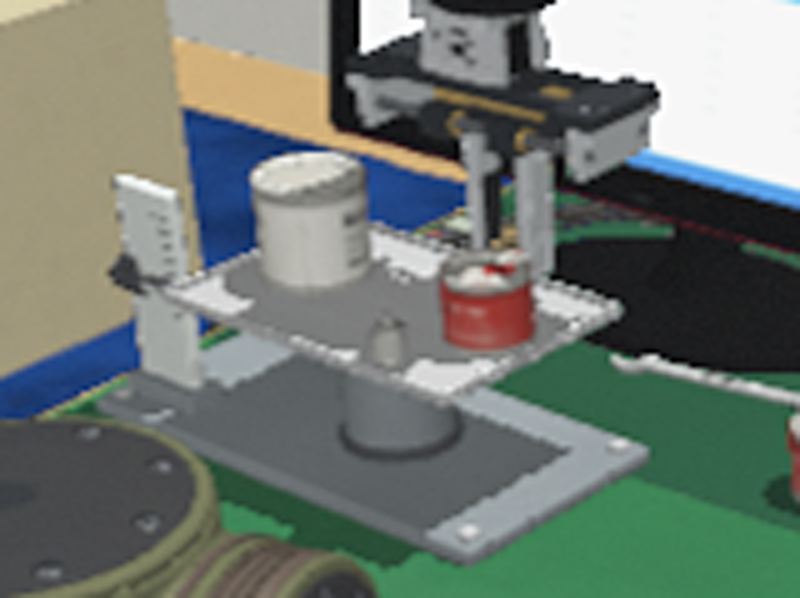

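```bash
python3 -m pendant '[{"tx":0,"ty":-0.02,"tz":0.3,"rx":0,"ry":0,"rz":0,"grip":0.75},{"tx":0,"ty":0,"tz":0.05,"rx":0,"ry":0,"rz":0,"grip":0.75},{"tx":0,"ty":0,"tz":0.03,"rx":0,"ry":0,"rz":0,"grip":0.75}]' 10;python3 plan.py .53 .2134 .208 0|head -2
python3 -c "
from h import *
snap('scene','s21.png')"
python3 sink.py s20.png s21.png
python3 -m pendant '[{"tx":0,"ty":0,"tz":0.15,"rx":0,"ry":0,"rz":0,"grip":0.75},{"tx":0,"ty":0,"tz":0.1,"rx":0,"ry":0,"rz":0,"grip":0.75},{"tx":0,"ty":0,"tz":0.02,"rx":0,"ry":0,"rz":0,"grip":0.75}]' 10;python3 plan.py .53 .2134 .208 0|head -2
python3 -c "
from h import *
snap('scene','s22.png')"
python3 sink.py s20.png s22.png
```

```text
time_s: 18.98
ee_pos: [0.5321, 0.212, 0.212]
eef_rot: [-3.137, -0.009, -0.001]
force: [-0.4, -1.0, 0.1]
grip_width: 0.0237
at [0.5321 0.212  0.212 ] rpy [-3.1368 -0.009  -0.0014] w 0.0237 t 18.9833 F [-0.3644 -0.9968  0.1162]
level rx -0.07 ry -0.13
tin shift (0.9716599970968065, np.float32(0.058670044), np.float32(0.37101746)) px/mm 0.3063727597873239 sink mm 1.2110001434600068
column control (0.9987183973402833, np.float32(0.04347229), np.float32(0.024536133))
time_s: 19.33
ee_pos: [0.5324, 0.2123, 0.2015]
eef_rot: [-3.136, -0.01, -0.001]
force: [0.1, -0.5, 0.2]
grip_width: 0.0241
at [0.5324 0.2123 0.2015] rpy [-3.1364 -0.0105 -0.001 ] w 0.0241 t 19.3333 F [ 0.0673 -0.4591  0.1553]
level rx -0.07 ry -0.15
tin shift (0.784502315860376, np.float32(0.73617554), np.float32(2.603836)) px/mm 0.3063727597873239 sink mm 8.49891505164437
column control (0.9986968499882003, np.float32(0.042633057), np.float32(0.0067596436))
```

```bash
python3 -m pendant '[{"tx":0,"ty":0,"tz":0,"rx":0,"ry":0,"rz":0,"grip":0.4},{"tx":0,"ty":0,"tz":0,"rx":0,"ry":0,"rz":0,"grip":0.15},{"tx":0,"ty":0,"tz":0,"rx":0,"ry":0,"rz":0,"grip":0.15},{"tx":0,"ty":0,"tz":-0.4,"rx":0,"ry":0,"rz":0,"grip":0.15},{"tx":0,"ty":0,"tz":-0.9,"rx":0,"ry":0,"rz":0,"grip":0.15},{"tx":0,"ty":0,"tz":-1,"rx":0,"ry":0,"rz":0,"grip":0.15},{"tx":-0.5,"ty":0,"tz":-0.5,"rx":0,"ry":-0.15,"rz":0,"grip":0.15},{"tx":-0.9,"ty":0,"tz":0,"rx":0,"ry":0,"rz":0,"grip":0.15}]' 10;python3 plan.py .4262 .2188 .32 0
python3 -m pendant '[{"tx":-0.5,"ty":0,"tz":-0.1,"rx":0,"ry":0,"rz":0,"grip":-0.1},{"tx":-0.5,"ty":0,"tz":-0.2,"rx":0,"ry":0,"rz":0,"grip":-0.1},{"tx":0,"ty":0,"tz":0,"rx":0,"ry":0,"rz":0,"grip":-0.1},{"tx":0,"ty":0,"tz":0,"rx":0,"ry":0,"rz":0,"grip":-0.1}]'
python3 - <<'E'
from h import *
a=snap('scene','s23.png')['pixels']
cv2.imwrite('pics/s23c.png',cv2.resize(a[150:280,170:330],None,fx=5,fy=4.6,interpolation=cv2.INTER_CUBIC))
print(cv2.cvtColor(a,cv2.COLOR_BGR2GRAY)[202:217,190:206])
E
python3 sink.py s13.png s23.png;python3 sink.py s6.png s23.png
```

```text
time_s: 20.1
ee_pos: [0.4766, 0.2112, 0.3165]
eef_rot: [-3.138, 0.004, -0.003]
force: [0.1, -0.0, 0.5]
grip_width: 0.0402
at [0.4766 0.2112 0.3165] rpy [-3.1376  0.0044 -0.0029] w 0.0402 t 20.1 F [ 0.0994 -0.045   0.501 ]
level rx -0.06 ry 0.06
{"tx":-0.63,"ty":-0.09,"tz":-0.04,"rx":0,"ry":0,"rz":-0.02,"grip":-1},
{"tx":-0.63,"ty":-0.09,"tz":-0.04,"rx":0,"ry":0,"rz":-0.02,"grip":-1},
time_s: 20.43
ee_pos: [0.4311, 0.2114, 0.3324]
eef_rot: [-3.135, -0.001, -0.002]
force: [-0.0, -0.7, -0.4]
grip_width: 0.0519
[[146 147 147 146 150 158 163 163 163 163 163 165 166 165 172 180]
 [147 147 147 147 136 146 164 161 163 163 163 165 143 117 154 180]
 [146 147 147 150 130 142 166 162 162 161 163 163 154 143 163 178]
 [147 146 150 129  85  97 134 155 163 162 162 162 164 166 171 175]
 [147 148 145 110  58  62  80 134 163 163 162 162 151 129 136 163]
 [145 150 127  78  57  59  57 116 155 162 163 162 157 147 149 165]
 [148 128  82  58  54  55  56  96 145 164 164 163 164 166 165 169]
 [148 109  45  62  60  57  57  77 123 156 163 164 153 131 128 160]
 [149 139  98  60  62  57  58  62  95 144 164 164 160 148 147 166]
 [147 150 116  56  56  55  61  67 120 160 166 153 142 157 166 174]
 [147 150 139 130  97  47  51  55 119 138 129 133 146 150 131 152]
 [146 147 148 151 140 130 104  59  75  80  69  82 105 126 137 158]
 [147 148 147 149 149 151 147 142 129  97  71  78  83  91 125 224]
 [146 147 147 147 147 147 156 164 159 150 142 134 132 175 167 179]
 [146 147 147 148 146 148 140 149 161 162 162 158 148 171 187 175]]
tin shift (0.8375563882260444, np.float32(0.19062805), np.float32(2.5389862)) px/mm 0.3063727597873239 sink mm 8.28724527538671
column control (0.9981192303297686, np.float32(0.056625366), np.float32(-0.010604858))
tin shift (0.797862137619213, np.float32(-0.16362), np.float32(4.9090424)) px/mm 0.3063727597873239 sink mm 16.02310323478552
column control (0.9978007440009954, np.float32(0.05128479), np.float32(-0.018707275))
```

View pics/s23c.png

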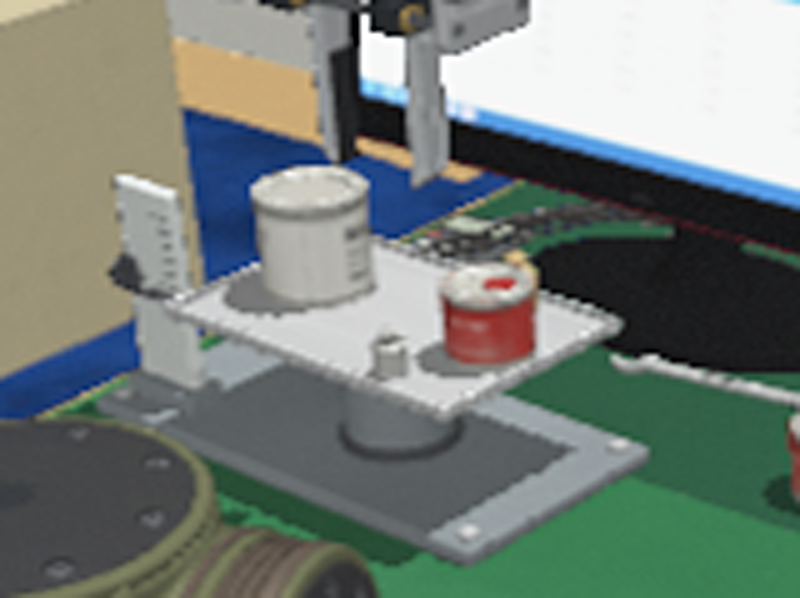

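With both weights on, the pointer lines up with the lower jaw (row 213.3). With only the 50 g it lined up with the upper jaw (row 210). So red tin + 100 g should put it midway. I'll take the small weight off again.

```bash
python3 -m pendant '[{"tx":-0.08,"ty":-0.1,"tz":0.9,"rx":-0.05,"ry":0,"rz":0,"grip":-0.1},{"tx":0,"ty":-0.02,"tz":0.9,"rx":0,"ry":0,"rz":0,"grip":-0.1},{"tx":0,"ty":0,"tz":0.5,"rx":0,"ry":0,"rz":0,"grip":-0.1},{"tx":0,"ty":0,"tz":0,"rx":0,"ry":0,"rz":0,"grip":-0.1}]' 8;python3 plan.py .4275 .2165 .207 0
python3 - <<'E'
from h import *
a=snap('scene','s24.png')['pixels']
cv2.imwrite('pics/s24c.png',cv2.resize(a[160:260,200:310],None,fx=6.6,fy=6,interpolation=cv2.INTER_CUBIC))
E
```

```text
time_s: 20.92
ee_pos: [0.4312, 0.2164, 0.2357]
eef_rot: [-3.139, -0.001, -0.004]
force: [0.5, -0.6, -0.5]
grip_width: 0.0515
at [0.4312 0.2164 0.2357] rpy [-3.139  -0.0007 -0.004 ] w 0.0515 t 20.9167 F [ 0.4731 -0.5745 -0.4788]
level rx -0.04 ry -0.01
{"tx":-0.09,"ty":-0.00,"tz":0.72,"rx":0,"ry":0,"rz":-0.06,"grip":-1},
```

View pics/s24c.png

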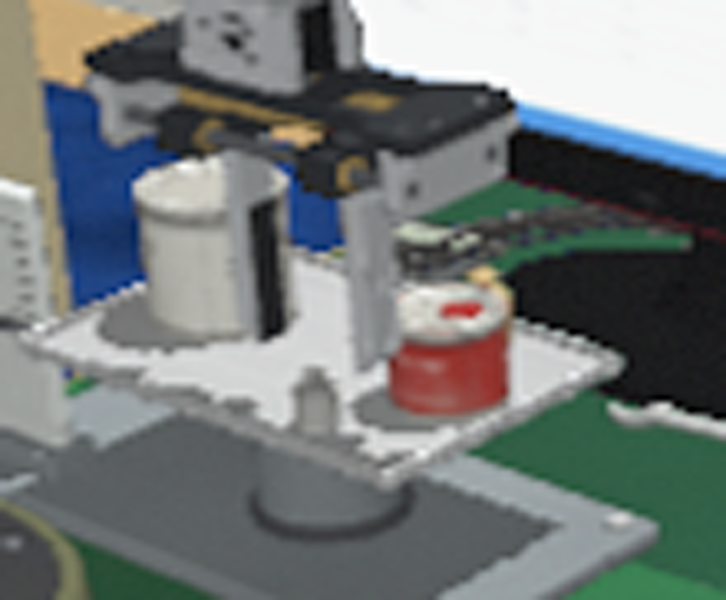

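```bash
python3 -m pendant '[{"tx":-0.09,"ty":0,"tz":0.4,"rx":0,"ry":0,"rz":0,"grip":-0.1},{"tx":0,"ty":0,"tz":0.3,"rx":0,"ry":0,"rz":0,"grip":-0.1},{"tx":0,"ty":0,"tz":0,"rx":0,"ry":0,"rz":0,"grip":-0.1}]' 8;python3 plan.py .4275 .2165 .207 0
python3 - <<'E'
from h import *
a=snap('scene','s25.png')['pixels']
cv2.imwrite('pics/s25c.png',cv2.resize(a[160:260,200:310],None,fx=6.6,fy=6,interpolation=cv2.INTER_CUBIC))
E
```

```text
time_s: 21.22
ee_pos: [0.4305, 0.2169, 0.2118]
eef_rot: [-3.137, -0.005, -0.005]
force: [0.1, -0.0, 0.1]
grip_width: 0.0514
at [0.4305 0.2169 0.2118] rpy [-3.1373 -0.0049 -0.0049] w 0.0514 t 21.2167 F [ 0.1216 -0.0125  0.0507]
level rx -0.06 ry -0.07
{"tx":-0.07,"ty":0.01,"tz":0.12,"rx":0,"ry":0,"rz":-0.07,"grip":-1},
```

View pics/s25c.png

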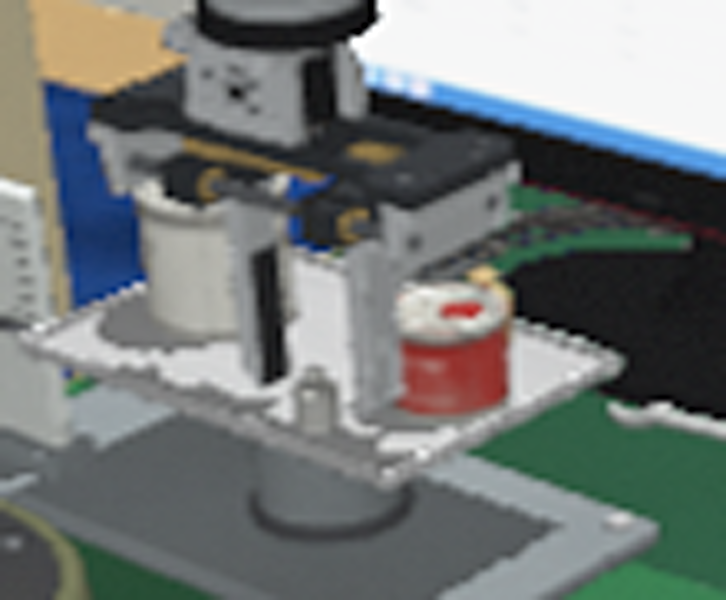

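```bash
python3 -m pendant '[{"tx":-0.08,"ty":0,"tz":0.14,"rx":-0.05,"ry":-0.07,"rz":0,"grip":-0.1},{"tx":-0.02,"ty":0,"tz":0.02,"rx":0,"ry":0,"rz":0,"grip":0.8},{"tx":0,"ty":0,"tz":0,"rx":0,"ry":0,"rz":0,"grip":0.8},{"tx":0,"ty":0,"tz":0.02,"rx":0,"ry":0,"rz":0,"grip":0.8},{"tx":0,"ty":0,"tz":0,"rx":0,"ry":0,"rz":0,"grip":0.8},{"tx":0,"ty":0,"tz":0,"rx":0,"ry":0,"rz":0,"grip":0.8},{"tx":0,"ty":0,"tz":0,"rx":0,"ry":0,"rz":0,"grip":0.8},{"tx":0,"ty":0,"tz":0,"rx":0,"ry":0,"rz":0,"grip":0.8}]' 8;python3 plan.py .4275 .2165 .3 0
python3 - <<'E'
from h import *
a=snap('scene','s26.png')['pixels']
cv2.imwrite('pics/s26c.png',cv2.resize(a[160:260,200:310],None,fx=6.6,fy=6,interpolation=cv2.INTER_CUBIC))
E
```

```text
time_s: 21.93
ee_pos: [0.4284, 0.2177, 0.2104]
eef_rot: [-3.138, -0.007, -0.005]
force: [-0.5, -0.1, -0.2]
grip_width: 0.0193
at [0.4284 0.2177 0.2104] rpy [-3.1381 -0.0069 -0.0054] w 0.0193 t 21.9333 F [-0.457  -0.1197 -0.202 ]
level rx -0.05 ry -0.10
{"tx":-0.01,"ty":0.01,"tz":-0.75,"rx":0,"ry":0,"rz":-0.03,"grip":-1},
{"tx":-0.01,"ty":0.01,"tz":-0.75,"rx":0,"ry":0,"rz":-0.03,"grip":-1},
{"tx":-0.01,"ty":0.01,"tz":-0.75,"rx":0,"ry":0,"rz":-0.03,"grip":-1},
```

View pics/s26c.png

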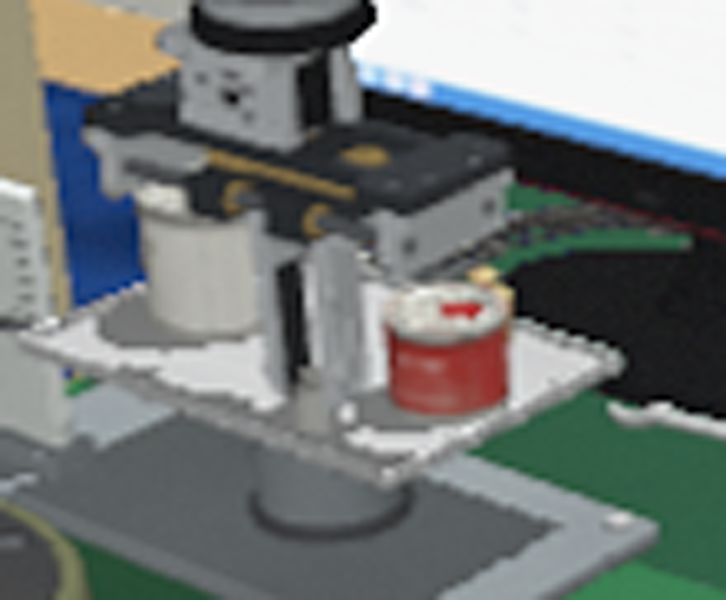

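```bash
python3 -m pendant '[{"tx":0,"ty":0,"tz":-0.4,"rx":0,"ry":0,"rz":0,"grip":0.8},{"tx":0,"ty":0,"tz":-0.8,"rx":0,"ry":0,"rz":0,"grip":0.8},{"tx":0,"ty":0,"tz":-0.9,"rx":0,"ry":0,"rz":0,"grip":0.8},{"tx":0.1,"ty":0.4,"tz":-0.6,"rx":0,"ry":0,"rz":0,"grip":0.8},{"tx":0.1,"ty":0.9,"tz":0,"rx":0,"ry":0,"rz":0,"grip":0.8},{"tx":0.1,"ty":0.9,"tz":0,"rx":0,"ry":0,"rz":0,"grip":0.8},{"tx":0.1,"ty":0.9,"tz":0,"rx":0,"ry":0,"rz":0,"grip":0.8},{"tx":0.1,"ty":0.7,"tz":0,"rx":0,"ry":0,"rz":0,"grip":0.8}]' 8;python3 plan.py .45 .03 .2 0
```

```text
time_s: 22.65
ee_pos: [0.4461, 0.0636, 0.3232]
eef_rot: [-3.14, -0.006, 0.003]
force: [-0.3, 0.3, -0.8]
grip_width: 0.0192
at [0.4461 0.0636 0.3232] rpy [-3.1396 -0.006   0.0031] w 0.0192 t 22.65 F [-0.2693  0.3481 -0.8315]
level rx -0.03 ry -0.09
{"tx":0.02,"ty":0.21,"tz":0.77,"rx":0,"ry":0,"rz":0.01,"grip":-1},
{"tx":0.02,"ty":0.21,"tz":0.77,"rx":0,"ry":0,"rz":0.01,"grip":-1},
{"tx":0.02,"ty":0.21,"tz":0.77,"rx":0,"ry":0,"rz":0.01,"grip":-1},
{"tx":0.02,"ty":0.21,"tz":0.77,"rx":0,"ry":0,"rz":0.01,"grip":-1},
```

```bash
python3 -m pendant '[{"tx":0.02,"ty":0.21,"tz":0.7,"rx":0,"ry":-0.09,"rz":0,"grip":0.8},{"tx":0.02,"ty":0.21,"tz":0.77,"rx":0,"ry":0,"rz":0,"grip":0.8},{"tx":0.02,"ty":0.21,"tz":0.77,"rx":0,"ry":0,"rz":0,"grip":0.8},{"tx":0,"ty":0,"tz":0.77,"rx":0,"ry":0,"rz":0,"grip":0.8},{"tx":0,"ty":0,"tz":0.4,"rx":0,"ry":0,"rz":0,"grip":0.8},{"tx":0,"ty":0,"tz":0,"rx":0,"ry":0,"rz":0,"grip":0.8}]' 8;python3 plan.py .45 .03 .108 0
python3 - <<'E'
from h import *
a=snap('scene','s27.png')['pixels']
cv2.imwrite('pics/s27c.png',cv2.resize(a[170:300,185:345],None,fx=5,fy=4.6,interpolation=cv2.INTER_CUBIC))
print(cv2.cvtColor(a,cv2.COLOR_BGR2GRAY)[204:217,196:206])
E
python3 sink.py s1.png s27.png; python3 sink.py s13.png s27.png
```

```text
time_s: 23.15
ee_pos: [0.4498, 0.0312, 0.1838]
eef_rot: [-3.14, -0.006, -0.005]
force: [0.6, 0.2, -0.3]
grip_width: 0.0191
at [0.4498 0.0312 0.1838] rpy [-3.14   -0.0064 -0.0047] w 0.0191 t 23.15 F [ 0.6099  0.162  -0.2818]
level rx -0.02 ry -0.09
{"tx":0.00,"ty":0.01,"tz":0.95,"rx":0,"ry":0,"rz":-0.03,"grip":-1},
{"tx":0.00,"ty":0.01,"tz":0.95,"rx":0,"ry":0,"rz":-0.03,"grip":-1},
[[180 177 176 176 177 178 167 154 178 192]
 [144 168 176 175 176 176 177 180 186 192]
 [ 89 147 177 176 176 175 164 140 146 177]
 [ 63 124 170 177 176 176 171 161 161 180]
 [ 61 105 158 178 177 177 179 180 178 185]
 [ 61  82 134 170 180 179 166 142 140 173]
 [ 64  67 107 159 181 181 176 162 160 180]
 [ 65  77 103 135 133 123 149 175 181 188]
 [ 57  63  79  85  69  56  95 120 119 164]
 [114  66  54  71  85  77  88 126 177 177]
 [160 153 137 143 158 155 178 202 197 157]
 [170 177 172 172 176 176 190 186 161 184]
 [153 161 174 175 173 174 170 151 141 165]]
tin shift (0.9366624239666987, np.float32(0.76960754), np.float32(8.0295105)) px/mm 0.3063727597873239 sink mm 26.208304235731514
column control (0.9987092017099867, np.float32(0.033966064), np.float32(-0.005126953))
tin shift (0.9322803054301563, np.float32(0.4577942), np.float32(1.039917)) px/mm 0.3063727597873239 sink mm 3.3942867274146162
column control (0.9987377349748439, np.float32(0.042938232), np.float32(0.009841919))
```

View pics/s27c.png

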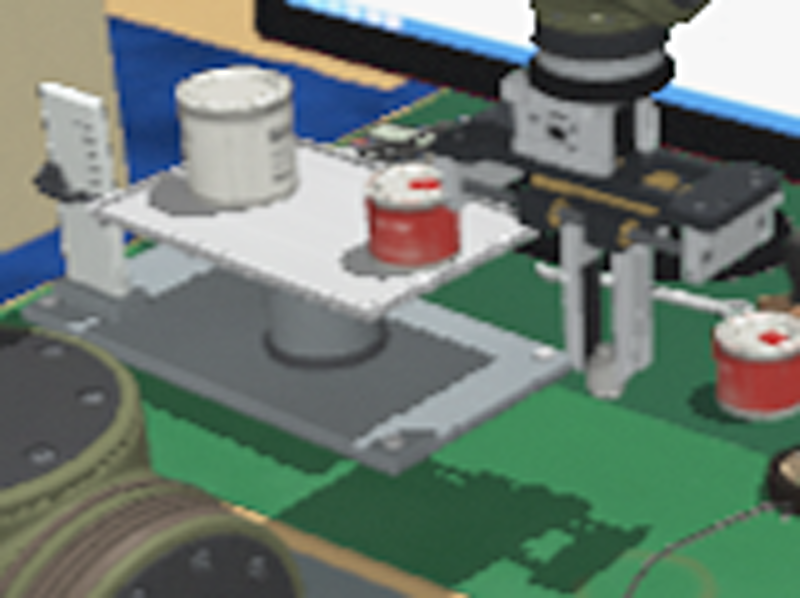

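```bash
python3 -m pendant '[{"tx":0,"ty":0,"tz":0.8,"rx":0,"ry":-0.09,"rz":0,"grip":0.8},{"tx":0,"ty":0,"tz":0.7,"rx":0,"ry":0,"rz":0,"grip":0.8},{"tx":0,"ty":0,"tz":0.1,"rx":0,"ry":0,"rz":0,"grip":0.8},{"tx":0,"ty":0,"tz":0,"rx":0,"ry":0,"rz":0,"grip":0.8}]' 8;python3 plan.py .45 .03 .108 0
python3 - <<'E'
from h import *
a=snap('scene','s28.png')['pixels']
cv2.imwrite('pics/s28c.png',cv2.resize(a[230:300,270:360],None,fx=8,fy=8,interpolation=cv2.INTER_CUBIC))
b=snap('top','t28.png')['pixels']
cv2.imwrite('pics/t28c.png',cv2.resize(b[250:290,120:180],None,fx=12,fy=12,interpolation=cv2.INTER_CUBIC))
E
```

```text
time_s: 23.63
ee_pos: [0.4559, 0.0323, 0.1291]
eef_rot: [-3.14, -0.019, -0.003]
force: [0.1, -0.1, -0.2]
grip_width: 0.0194
at [0.4559 0.0323 0.1291] rpy [-3.14   -0.0189 -0.0027] w 0.0194 t 23.6333 F [ 0.0701 -0.1393 -0.1777]
level rx -0.02 ry -0.27
{"tx":-0.15,"ty":0.06,"tz":0.53,"rx":0,"ry":0,"rz":-0.04,"grip":-1},
```

View pics/s28c.png

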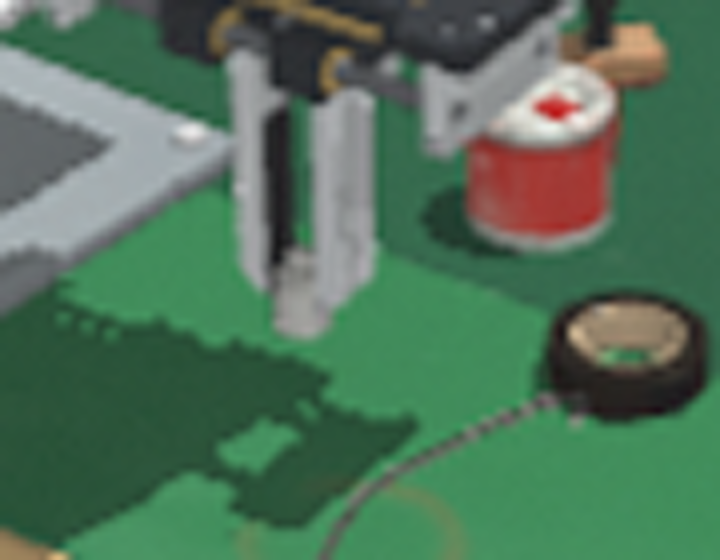

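View pics/t28c.png

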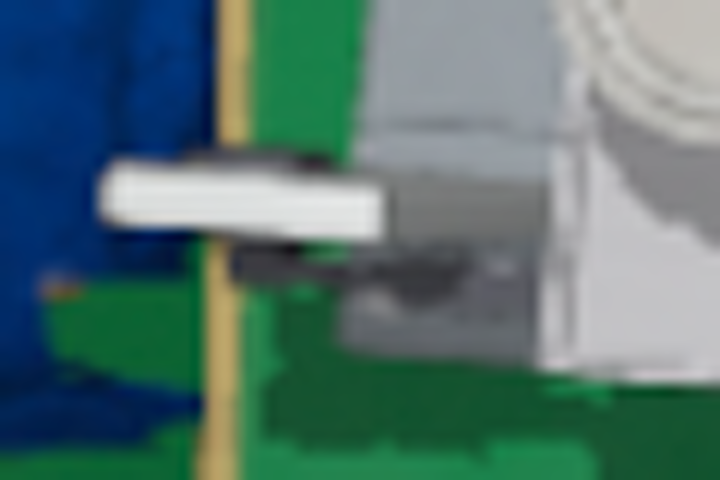

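From above, the jaws at (290,265) and the pointer at (420,275) lie on one line, so they are at the same depth and the scene reading has no parallax bias. Next I set the weight down.

```bash
python3 -m pendant '[{"tx":-0.05,"ty":0,"tz":0.35,"rx":0,"ry":-0.27,"rz":0,"grip":0.8},{"tx":0,"ty":0,"tz":0.08,"rx":0,"ry":0,"rz":0,"grip":0.8},{"tx":0,"ty":0,"tz":0,"rx":0,"ry":0,"rz":0,"grip":0.8}]' 8;python3 plan.py .45 .03 .106 0
python3 - <<'E'
from h import *
a=snap('scene','s29.png')['pixels']
cv2.imwrite('pics/s29c.png',cv2.resize(a[230:300,270:360],None,fx=8,fy=8,interpolation=cv2.INTER_CUBIC))
E
```

```text
time_s: 23.98
ee_pos: [0.4565, 0.0325, 0.1174]
eef_rot: [-3.14, -0.009, -0.002]
force: [-0.5, 0.2, -0.8]
grip_width: 0.0191
at [0.4565 0.0325 0.1174] rpy [-3.1401 -0.0089 -0.0023] w 0.0191 t 23.9833 F [-0.5298  0.1777 -0.8101]
level rx -0.02 ry -0.13
{"tx":-0.16,"ty":0.06,"tz":0.29,"rx":0,"ry":0,"rz":-0.03,"grip":-1},
```

View pics/s29c.png

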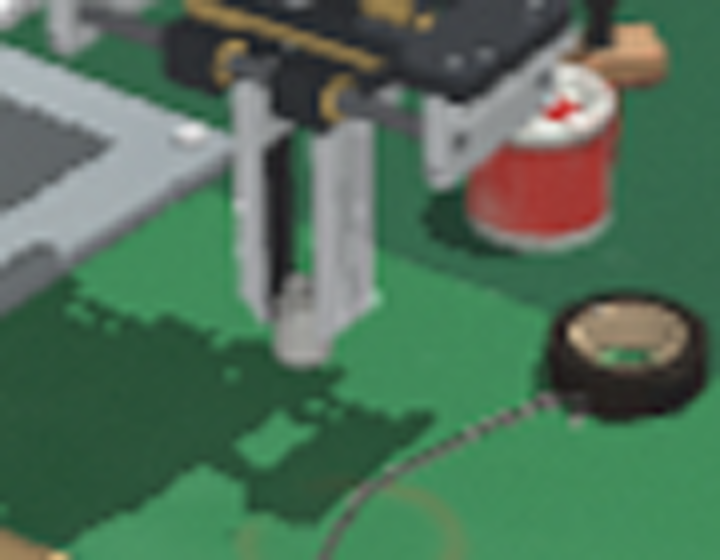

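```bash
python3 -m pendant '[{"tx":0,"ty":0,"tz":0.15,"rx":0,"ry":-0.13,"rz":0,"grip":0.8},{"tx":0,"ty":0,"tz":0.05,"rx":0,"ry":0,"rz":0,"grip":0.8}]' 8; python3 -m pendant '[{"tx":0,"ty":0,"tz":0.08,"rx":0,"ry":0,"rz":0,"grip":0.8}]';  python3 -m pendant '[{"tx":0,"ty":0,"tz":0.06,"rx":0,"ry":0,"rz":0,"grip":0.8}]'
```

```text
time_s: 24.2
ee_pos: [0.4575, 0.0325, 0.1113]
eef_rot: [-3.14, -0.003, -0.002]
force: [0.5, 0.2, -0.7]
grip_width: 0.0194
time_s: 24.28
ee_pos: [0.4578, 0.0325, 0.1084]
eef_rot: [-3.14, -0.004, -0.002]
force: [-0.9, -5.3, 11.5]
grip_width: 0.0193
time_s: 24.37
ee_pos: [0.4583, 0.0324, 0.1065]
eef_rot: [-3.14, -0.005, -0.002]
force: [-1.9, -1.7, 11.1]
grip_width: 0.0194
```

Contact with the bench: about 11 N at TCP z ≈ 0.108. I'll ease off slightly, open and lift.

```bash
python3 -m pendant '[{"tx":0,"ty":0,"tz":-0.02,"rx":0,"ry":0,"rz":0,"grip":0.7},{"tx":0,"ty":0,"tz":0,"rx":0,"ry":0,"rz":0,"grip":0.3},{"tx":0,"ty":0,"tz":0,"rx":0,"ry":0,"rz":0,"grip":0.2},{"tx":0,"ty":0,"tz":0,"rx":0,"ry":0,"rz":0,"grip":0.1},{"tx":0,"ty":0,"tz":-0.4,"rx":0,"ry":0,"rz":0,"grip":0},{"tx":0,"ty":0,"tz":-1,"rx":0,"ry":0,"rz":0,"grip":0},{"tx":0,"ty":0,"tz":-1,"rx":0,"ry":0,"rz":0,"grip":0},{"tx":0,"ty":0,"tz":-1,"rx":0,"ry":0,"rz":0,"grip":0}]'; python3 -m pendant '[{"tx":0,"ty":0.3,"tz":-0.5,"rx":0,"ry":0,"rz":0,"grip":0},{"tx":-0.3,"ty":0.3,"tz":0,"rx":0,"ry":0,"rz":0,"grip":0},{"tx":0,"ty":0,"tz":0,"rx":0,"ry":0,"rz":0,"grip":0},{"tx":0,"ty":0,"tz":0,"rx":0,"ry":0,"rz":0,"grip":0}]'
python3 - <<'E'
from h import *
a=snap('scene','s30.png')['pixels']
cv2.imwrite('pics/s30c.png',cv2.resize(a[170:350,185:405],None,fx=3.6,fy=3.3,interpolation=cv2.INTER_CUBIC))
cv2.imwrite('pics/s30d.png',cv2.resize(a[190:225,185:225],None,fx=18,fy=16,interpolation=cv2.INTER_NEAREST))
print(cv2.cvtColor(a,cv2.COLOR_BGR2GRAY)[204:217,196:206])
snap('top','t30.png')
E
python3 sink.py s1.png s30.png; python3 sink.py s27.png s30.png
```

```text
time_s: 25.03
ee_pos: [0.4547, 0.0322, 0.2401]
eef_rot: [-3.14, 0.011, -0.002]
force: [0.4, 0.3, -0.8]
grip_width: 0.0471
time_s: 25.37
ee_pos: [0.4442, 0.0078, 0.2701]
eef_rot: [-3.141, -0.003, -0.002]
force: [0.3, -0.1, -0.0]
grip_width: 0.0467
[[181 178 176 177 176 179 167 155 179 194]
 [147 171 178 177 177 179 178 181 188 192]
 [ 89 147 179 178 176 176 166 142 148 177]
 [ 63 125 170 178 178 178 171 161 163 180]
 [ 62 105 160 179 178 179 180 182 180 186]
 [ 64  84 135 171 179 181 167 142 140 174]
 [ 64  69 106 160 182 183 176 162 161 182]
 [ 66  78 105 134 134 124 149 176 182 189]
 [ 56  64  80  86  69  58  96 122 120 166]
 [114  66  54  73  86  78  89 127 178 179]
 [162 155 139 144 160 156 183 207 198 158]
 [170 178 173 172 178 179 198 194 162 185]
 [154 162 175 175 174 175 174 155 141 166]]
tin shift (0.9361023169292144, np.float32(0.7772827), np.float32(8.039642)) px/mm 0.3063727597873239 sink mm 26.241374525480946
column control (0.9986951770416231, np.float32(0.040130615), np.float32(0.007293701))
tin shift (0.9970769353033146, np.float32(-0.084243774), np.float32(0.0211792)) px/mm 0.3063727597873239 sink mm 0.06912885869309025
column control (0.9986836497702546, np.float32(0.04069519), np.float32(0.027526855))
```

View pics/s30c.png

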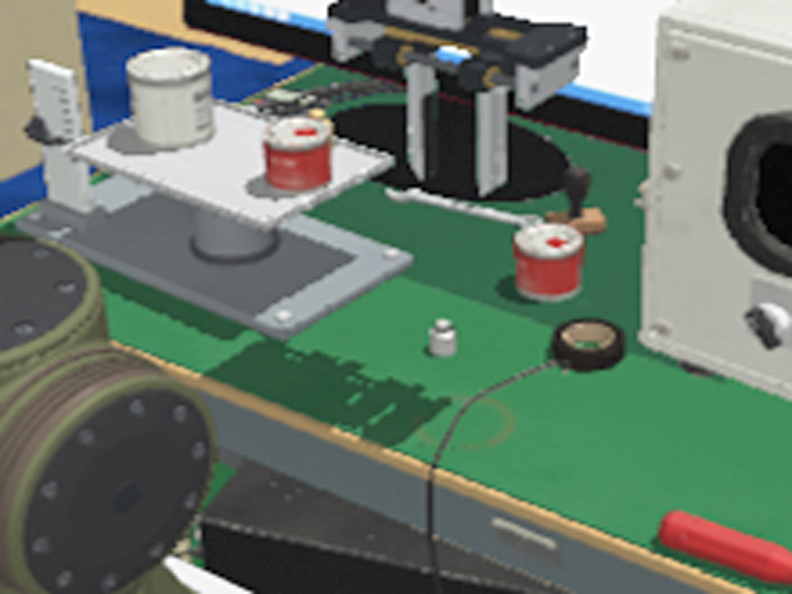

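View pics/s30d.png

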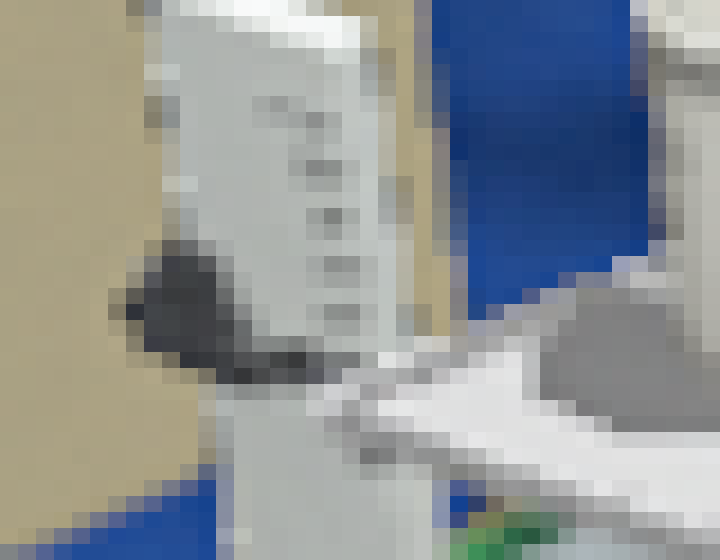

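View pics/t30.png

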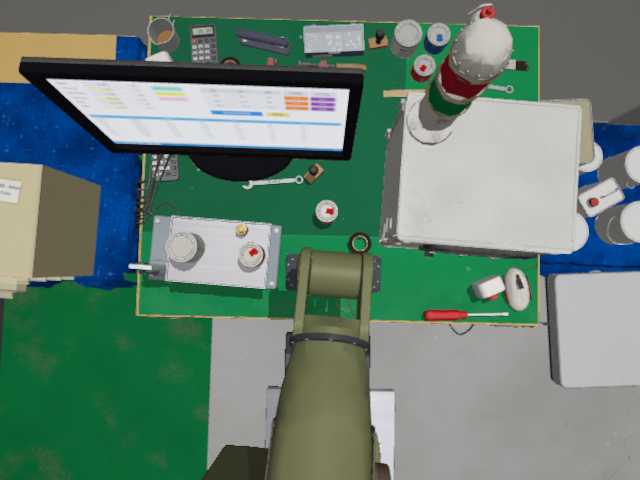

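The pan holds steady with the pointer between the jaws. The two readings put it 0–2 mm below the middle, against a 4 mm limit. The white tin, red tin and 100 g weight stand on the pan, the small weight and second red tin stand on the bench, and nothing else has moved. Handing in.

```bash
python3 - <<'E'
from h import *
print(ctrl.hand_in())
E
```

```text
the job is handed in; nothing more can be done
None
```

I added one red tin (about 164 g) and the 100 g check weight to the pan beside the white tin. The pointer now rests between the marker jaws, and I handed the job in at about 25 s of the 72 s allowed.

- **How I chose the load:** I tried the 50 g weight first. With it the pointer sat level with the upper jaw. With both weights on it sat level with the lower jaw. I took the 50 g off again and stood it on the bench.
- **Pointer:** in the last picture it reads about 0 to 2 mm below the jaw middle, within the 4 mm allowed. The readings are coarse (0.3 px per mm) and my different estimates varied by about 2 mm. The pan did not move between two pictures 2 s apart (0.07 mm).
- **Scene:** the white tin, red tin and both weights looked upright, and the tape, stamp and timer stood where they started. The gripper was clear of everything.
- **What was less clean:**
  - **Bench contact:** I pressed about 15 N on the bench while gripping the big weight, and about 11 N while setting down the small one. Both are under the 40 N limit.
  - **Pan travel:** setting the small weight on pushed the pan briefly to roughly 50 mm travel, short of the 67 mm limit.
  - **Second red tin:** I never weighed it, because the first tin plus 100 g already matched the mark.

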